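# Refit the filter cassette in the bench air cleaner

## Robot

A 6-joint arm with a two-finger parallel gripper is mounted at the origin on the work surface. World frame = base frame: x ahead of the robot, y to its left, z up, the work surface at z = 0. Lengths are in mm, angles in rad, forces in N, time in s.
With the tool pointing down it reaches from about 375 to 975 mm from the base axis. Payload 3.8 kg.
Tool frame: the origin (TCP) lies midway between the tips of the shut fingers; the grasp point (between the pads) lies 19 mm behind it; x points along the fingers, y is the direction in which the jaws open and shut, and the axes are right-handed (so a half turn about x gives the same grasp; the last joint's range is limited). The gripper opens to 88 mm and grips with 3 to 60 N. Pads are 18 mm wide; open, the fingers measure 123 mm over their backs; the gripper's body (75 mm by 187 mm) begins 45 mm behind the grasp point.
Start: joints at [-1.15, 0.264, 1.604, -0, 1.274, -0.037], TCP at [298.328, -605.49, 216.006] pointing down, gripper open.
Joint ranges: [-2.63, 2.63], [-0.94, 2.18], [0.31, 2.57], [-1.31, 4.45], [0, 2.66], [-2.55, 2.55]. Speed limits (rad/s): [2.57, 2.57, 3.14, 3.14, 3.14, 3.14].

## Interface

Orientations are given as a unit quaternion [w, x, y, z].
In Python, from rig import * gives the robot as it stands.
- The arm moves only by the tool send_rows, never from a script. Its argument "series" is a list of rows, each an object of numbers: "ax", "ay", "az": the turn, a rotation vector about the tool's x, y, z in degrees; "tx", "ty", "tz": the shift along the tool's x, y, z in m; "grip": the finger opening in m, from 0 to 0.0881. In form: [{"ax": .., "ay": .., "az": .., "tx": .., "ty": .., "tz": .., "grip": ..}, ...]. A call has exactly 5 rows; each row is the pose to reach, as a shift and turn from the pose commanded when the call began, along the tool's axes at that moment; what a row does not reach only later rows make up. A row lasts 1/12 s, in which the tool goes at most 41.7 mm and 7.16 degrees, less where a joint would pass 70% of its speed; a pose out of reach is approached as far as the arm can. A call with a gripper value outside its range is refused whole. The fingers move at their own pace and stop on an object; the grip force is fixed at half the most. Time passes only in rows, so rows that repeat a pose let the fingers close, or fill a call up. It gives the time, the measured TCP pose, the force and the opening at its end, in the units of the state.
- observe(): the state, without advancing time (a new reading comes with each control period).
- get_image(name): name is "scene" or "top" or "wrist"; returns a dict with "pixels" (384x512x3 uint8, blue, green, red), "depth" (384x512 float32, mm along the optical axis (not along the pixel's ray), 0 where there is no reading), "mtx" (3x3 intrinsics, pixels), "view" (4x4, takes a point from world to camera coordinates); the wrist camera has in their place "hand_eye" (4x4, takes a point from camera to tool coordinates, whose origin is the TCP and whose axes are the tool frame's). Camera axes: x right, y down, z forward; pixel columns grow to the right and rows downward; lengths in mm; the calibration is good to about 2 mm. The wrist camera is an equidistant fisheye: a pixel r from the principal point sees the ray r / f radians off the axis. A picture is of the moment at which its call begins: read the wrist's pose just before it.
- close_job(): hands the job in, once; it reports no verdict.
Trained networks look in a picture, given as the dict that the camera call returned (one of the last four; its "shot" number tells which), for a name from the list of things; names that differ only in an ending like _2 or _b are one class to them, and where a whole thing is asked for, a point or a joint stands for the part that bears it (a point fixed in the world has none). Each returns a list of dicts, best first, with "score" (0 to 1); they miss things now and then, are a little off and sometimes report something else, mostly with a low value. They report only what shows in the picture. A call takes as long as a camera call.
- search_frame(target, picture): "at" ([x, y, z] in mm, in world coordinates, good to about 4 mm: the middle of the surface that is visible of it).
- spot_point(target, picture): "at" ([x, y, z] in mm, in world coordinates, good to about 4 mm: a listed point, or the origin of a listed thing).
The state is a dict: "t": time; "q": joint angles; "joint_velocities": joint speeds; "effort": joint torques, N m; "tool_pos": TCP position; "tcp_rot": TCP orientation; "ft_force": force on the tool from outside, world axes, zero at the start; "ft_torque": the same for the moment, N m; "opening": finger opening in mm.
Only numpy, scipy, OpenCV 4.12 (cv2) and the standard library are available. Lean on these libraries where they do the work, as an engineer would, in place of code of your own. Each camera call takes 0.05 s, during which the arm holds its last target.

## Task

Refit the filter cassette in the air cleaner: draw the cassette with the narrowed end (not the full-width spare beside it) out of the low wire rack, set it down to change your grip to its wide end, then set it on the cleaner's top deck and slide it flat along the deck, narrow end first, under the hood until it drops flush into its recess. Let go of it, and leave the spare and everything else on the bench where they stand.

Things in the scene. Friction and masses are not known exactly. Their poses are not given: they have to be found in the camera images.
- cassette_mid (a point): Filter cassette, grey plastic plate 150 long, 8 thick: 96 wide over the rear 95 (wide end), stepped to 64 wide over the front 55 (nose). A grip fin stands across it 58 before and 58 behind its middle. Point: middle of the plate, 4 above its underside; x to the nose, z up. 0.17-0.35 kg. Starts in one of the rack's two bays, wide end inside, nose and its fin outside, nose roughly towards the robot.
- cassette_nose_fin (a point): Fin at the cassette's narrow end: 12 thick (along the plate), 44 wide (across), rising 28 above the plate's top, 36 above its underside. Point: on the fin, 58 ahead of the plate's middle, 22 above the underside. Axes as the cassette. Can be pinched along x across its 12 mm.
- cassette_tail_fin (a point): Same fin at the cassette's wide end, 58 behind the plate's middle, 22 above the underside. Axes as the cassette. Inside the rack at the start.
- spare_mid (a point): Spare panel in the other bay: same length, thickness and fins, but 96 wide over its whole length, no narrowed nose. Point and axes as the cassette. Stays where it is.
- rack_mouth (a point): Fixed low chrome wire rack, 150 deep, 234 wide, 58 high: two bays, each 108 wide, parted by a 6 wall; roof underside 52 above the bench, no floor, open front. Point: middle of the front edge, 26 above the bench. x points into the rack, y along the front. Bay centres at y = +57 and -57. A cassette must come out along -x about 75 to 85 to clear the roof.
- recess (a point): Recess in the deck of the fixed white air cleaner. Point: where cassette_mid lies when home, 58 above the bench; recess floor 4 below it, deck 4 above. x along the deck to the hood; home, the cassette's axes match these. Recess: the cassette's outline with 2 play at each side, 2.5 at each end, 8 deep, so the plate ends flush. Deck 150 wide, 62 above the bench, from 150 before to 100 beyond the point.
- hood (a point): Hood fixed over the nose end of the recess, from 30 to 100 beyond the recess point; inside 104 wide and 42 high above the deck, closed at the far end; top 48 above the deck. A cassette (36 high with fins) enters only close to the deck; a gripper does not fit inside. Point: middle of its mouth's upper edge, 104 above the bench. Axes as the recess.
- tape_roll: Bystander: cardboard-brown roll lying flat, 90 across, 48 high, on the bench in front of the cassette's nose (about 110 to 145 mm of free bench between). Origin: centre of its underside.
- jar: Bystander: amber jar with black cap, 70 across, 70 high. Origin: centre of its underside.
- bottle: Bystander: white bottle 54 across, 165 high. Origin: centre of its underside.
- mug: Bystander: white mug 76 across, 90 high, handle at its +y. Origin: centre of its underside.
- tin: Bystander: low metal tin 60 across, 42 high, on the bench between the rack and the cleaner. Origin: centre of its underside.
- carton: Bystander: cardboard carton 45 by 120 (its y), 65 high, standing on the rear part of the rack's roof. Origin: centre of its underside.

How it is judged:
By the outcome, as a careful person would: the job done as asked, in the order asked, and still so for the second after the job is handed in, with the robot touching nothing.
It also fails if it takes over 72 s, if anything falls off the work surface, if the arm or the gripper's body presses on something with over 40 N, if the wrist force passes 120 N, or if a joint passes its speed limit or range.

## Working session

There is one attempt and no reset: what is moved stays moved. The work goes in short steps, Python scripts to look and compute and a tool call to move; the robot and the scene stay as the last step left them, time stands still between calls to the robot, and variables do not carry over. Pictures are saved under pics/ and viewed, and the job is handed in when it is done.

Besides the shell and the picture viewer there is one more tool, called after "Request:" as name([rows], argument=value, ...), one row to a line, values as JSON. send_rows: Moves the arm, as the interface text tells. Its arguments: {"type":"object","properties":{"series":{"type":"array","items":{"type":"object","properties":{"ax":{"type":"number"},"ay":{"type":"number"},"az":{"type":"number"},"tx":{"type":"number"},"ty":{"type":"number"},"tz":{"type":"number"},"grip":{"type":"number"}}}}},"required":["series"]}

```bash
ls; mkdir -p pics; python3 - <<'E'
from rig import *
import cv2
s=observe();print(s)
for n in ("scene","top"):
    p=get_image(n);cv2.imwrite(f"pics/a_{n}.png",p["pixels"])
    print(n,p["mtx"].tolist() if hasattr(p["mtx"],'tolist') else p["mtx"],p["view"])
    for t in ["cassette_mid","cassette_nose_fin","spare_mid","rack_mouth","recess","hood","tape_roll","tin","jar","bottle","mug","carton"]:
        r=spot_point(t,p); print(t,[(list(map(round,x["at"])),round(x["score"],2)) for x in r[:3]])
E
```

```text
pics
{'t': 0.0, 'q': array([-1.14993459e+00,  2.64747648e-01,  1.60533919e+00, -2.58747895e-05,
        1.27371096e+00, -3.69079422e-02]), 'joint_velocities': array([ 0.00072051,  0.00117111,  0.00056379, -0.00033311, -0.00031929,
        0.00104563]), 'effort': array([-1.47895124e-03, -5.02113032e+01, -3.56878531e+01,  7.28138024e-02,
        2.93985195e-02, -1.73179096e-04]), 'tool_pos': array([ 297.99383795, -604.82383469,  214.71057526]), 'tcp_rot': array([-0.15967545, -0.68850708, -0.16120274,  0.68882176]), 'ft_force': array([ 0.16288288, -0.00218877,  0.49360735]), 'ft_torque': array([ 0.02337168, -0.00444222, -0.01310338]), 'opening': 87.99046977814608}
scene [[465.9376291044262, 0.0, 251.34076484387802], [0.0, 465.9376291044262, 190.28718921851146], [0.0, 0.0, 1.0]] [[-5.81334905e-01  8.13646632e-01  5.37470389e-03  2.90451088e+02]
 [ 4.34352897e-01  3.15908900e-01 -8.43527787e-01 -1.44138457e+02]
 [-6.88031460e-01 -4.88037628e-01 -5.37058641e-01  1.91389764e+03]
 [ 0.00000000e+00  0.00000000e+00  0.00000000e+00  1.00000000e+00]]
cassette_mid [([602, 312, 6], 0.67), ([626, -
[... 644 characters left out ...]
11527530e-01  5.13407202e+02]
 [ 1.11599147e-01  1.19242264e-02 -9.93681761e-01  1.33272700e+03]
 [ 0.00000000e+00  0.00000000e+00  0.00000000e+00  1.00000000e+00]]
cassette_mid [([603, 309, 4], 0.58)]
cassette_nose_fin [([547, 318, 22], 0.75), ([615, 474, -2], 0.7)]
spare_mid [([592, 197, 7], 0.66)]
rack_mouth [([584, 256, 25], 0.86), ([546, 320, 25], 0.33)]
recess [([699, 228, 64], 0.17)]
hood [([623, -236, 102], 0.73), ([367, 328, 2], 0.48)]
tape_roll [([368, 330, 2], 0.6), ([547, 316, 20], 0.53)]
tin [([512, -2, 3], 0.53)]
jar [([722, 37, 0], 0.77), ([598, -245, 59], 0.45)]
bottle [([499, -482, 3], 0.68)]
mug [([616, 471, -2], 0.66), ([664, 308, 25], 0.5)]
carton [([703, 230, 60], 0.91)]
```

View pics/a_top.png

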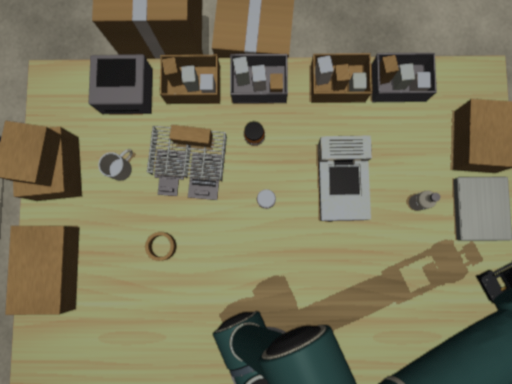

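View pics/a_scene.png

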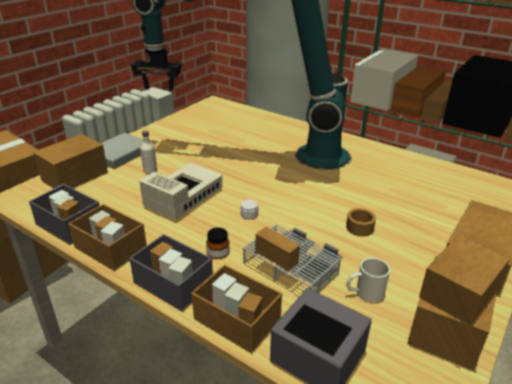

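The top view shows the cassette with the stepped nose in the left bay (168,186) and the spare at (203,190). The cleaner is at (345,180), its hood on the side away from the robot, and the tape roll is at (160,247). I'll measure the poses from depth next.

```bash
cat > h.py <<'E'
import numpy as np, cv2
from rig import *
from scipy.spatial.transform import Rotation as R
def cloud(p):
    d=p["depth"];K=p["mtx"];v,u=np.indices(d.shape)
    c=np.stack([(u-K[0][2])/K[0][0]*d,(v-K[1][2])/K[1][1]*d,d],-1)
    V=np.asarray(p["view"]);w=(c-V[:3,3])@V[:3,:3]
    w[d<=0]=np.nan; return w
def tool():
    s=observe();q=s["tcp_rot"];return s,R.from_quat([q[1],q[2],q[3],q[0]]).as_matrix()
def proj(p,w):
    V=np.asarray(p["view"]);c=V[:3,:3]@np.asarray(w,float)+V[:3,3];k=np.asarray(p["mtx"])@c;return k[:2]/k[2]
E
python3 - <<'E'
from h import *
p=get_image("top");w=cloud(p)
im=p["pixels"]
a=cv2.resize(im[110:215,130:235],None,fx=7,fy=7,interpolation=cv2.INTER_CUBIC);cv2.imwrite("pics/b1.png",a[:600])
a=cv2.resize(im[125:230,300:390],None,fx=5.7,fy=5.7,interpolation=cv2.INTER_CUBIC);cv2.imwrite("pics/b2.png",a)
def fit(n,zr,xr,yr):
    m=(w[...,2]>zr[0])&(w[...,2]<zr[1])&(w[...,0]>xr[0])&(w[...,0]<xr[1])&(w[...,1]>yr[0])&(w[...,1]<yr[1])
    P=w[m];
    if len(P)<5: print(n,len(P));return
    r=cv2.minAreaRect(P[:,:2].astype(np.float32)); print(n,len(P),"z",np.round(np.median(P[:,2]),1),r, P.min(0).round(),P.max(0).round())
fit("deck",(55,75),(400,800),(-400,-100))
fit("hood",(98,120),(400,800),(-400,-100))
fit("recess",(46,58),(480,690),(-290,-180))
fit("nosefin",(25,45),(500,578),(270,370))
fit("noseplate",(3,18),(500,578),(270,370))
fit("sparefin",(25,45),(500,578),(150,260))
fit("rack",(50,66),(560,800),(100,420))
fit("carton",(110,140),(560,800),(100,420))
fit("tape",(40,56),(300,450),(250,420))
s,Rm=tool();print(Rm.round(3))
E
```

```text
deck 2469 z 61.9 ((570.7394409179688, -243.88436889648438), (249.85247802734375, 151.47454833984375), 0.7367990016937256) [ 446. -320.   55.] [ 695. -167.   74.]
hood 1166 z 111.1 ((660.6165771484375, -242.251953125), (71.68156433105469, 150.29144287109375), 0.8892498016357422) [ 624. -318.   98.] [ 697. -167.  118.]
recess 928 z 54.9 ((557.3661499023438, -236.30921936035156), (155.16249084472656, 106.99803161621094), 0.5589114427566528) [ 480. -290.   47.] [ 635. -182.   58.]
nosefin 57 z 35.9 ((548.2437744140625, 316.9136047363281), (43.967411041259766, 12.686909675598145), 85.35309600830078) [542. 295.  25.] [556. 338.  42.]
noseplate 320 z 7.2 ((538.9281005859375, 319.45892333984375), (99.03795623779297, 75.22528839111328), 89.4495849609375) [501. 270.   3.] [577. 369.  18.]
sparefin 59 z 36.0 ((536.6317138671875, 203.3325653076172), (43.27968978881836, 12.763007164001465), 86.27136993408203) [529. 182.  29.] [543. 225.  41.]
rack 1213 z 58.1 ((687.11572265625, 275.61083984375), (290.238037109375, 196.09645080566406), 84.03361511230469) [576. 126.  51.] [800. 410.  66.]
carton 625 z 123.7 ((703.0946655273438, 226.872314453125), (121.1338119506836, 46.89986038208008), 82.80496978759766) [673. 165. 111.] [732. 290. 131.]
tape 309 z 48.4 ((367.0670166015625, 330.4544677734375), (88.30535888671875, 86.1163330078125), 89.96639251708984) [324. 286.  40.] [410. 375.  55.]
[[-0.     0.442 -0.897]
 [ 0.    -0.897 -0.442]
 [-1.    -0.    -0.   ]]
```

View pics/b1.png

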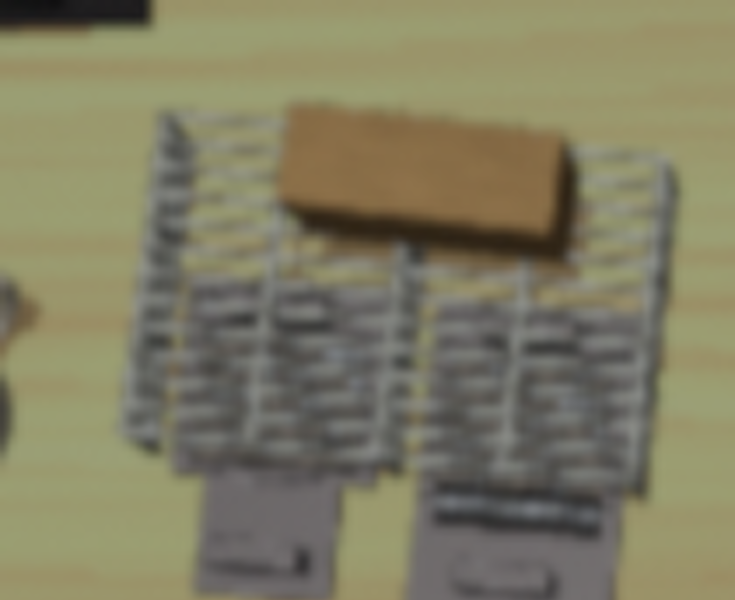

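View pics/b2.png

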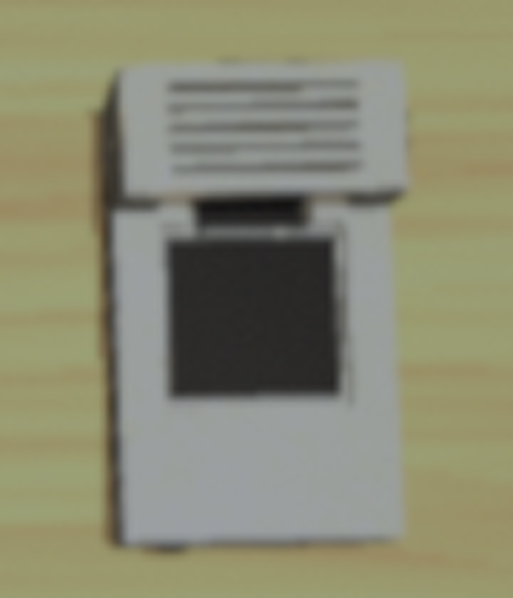

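```bash
python3 - <<'E'
from h import *
p=get_image("top");w=cloud(p)
m=(abs(w[...,2]-58)<4)&(w[...,0]>560)&(w[...,0]<760)&(w[...,1]>110)&(w[...,1]<400)
lab=cv2.connectedComponents(cv2.dilate(m.astype(np.uint8),np.ones((5,5))))[1]
k=np.bincount(lab[m]).argmax();P=w[m&(lab==k)]
print(cv2.minAreaRect(P[:,:2].astype(np.float32)),P.min(0),P.max(0))
# plates inside: z 4..12
m=(abs(w[...,2]-8)<3)&(w[...,0]>505)&(w[...,0]<690)&(w[...,1]>125)&(w[...,1]<390)
for lo,hi,n in((255,390,'cas'),(130,252,'spare')):
    P=w[m&(w[...,1]>lo)&(w[...,1]<hi)];print(n,len(P),cv2.minAreaRect(P[:,:2].astype(np.float32)))
p2=w[m&(w[...,1]>255)]
for x in range(510,690,8):
    Q=p2[(abs(p2[:,0]-x)<4)]
    if len(Q): print(x,len(Q),Q[:,1].min().round(1),Q[:,1].max().round(1))
E
```

```text
((661.7622680664062, 249.7924346923828), (234.37655639648438, 150.97946166992188), 84.19586944580078) [576.11757116 126.60541749  54.02049473] [747.82534622 371.21974695  61.9965259 ]
cas 571 ((598.4989013671875, 322.2939453125), (181.21043395996094, 134.5645751953125), 0.286067932844162)
spare 668 ((598.0537719726562, 191.44979858398438), (182.985595703125, 120.58541107177734), 0.1917266994714737)
510 6 260.0 389.1
518 11 276.1 386.0
526 5 282.5 353.9
534 36 279.8 376.5
542 27 263.7 383.7
550 15 273.5 383.7
558 14 289.8 380.8
566 42 285.8 384.1
574 25 273.5 381.1
582 42 260.7 358.6
590 38 264.5 381.5
598 34 270.0 368.5
606 33 270.6 368.8
614 29 255.1 368.2
622 37 277.6 368.3
630 25 267.8 355.0
638 33 267.7 365.5
646 28 271.6 355.7
654 26 264.8 386.5
662 23 264.7 362.3
670 17 264.7 389.9
678 19 268.5 363.6
686 6 291.7 383.5
```

```bash
cat >> h.py <<'E'
def rot(az):
    a=np.radians(az);y=np.array([np.cos(a),np.sin(a),0]);x=np.array([0,0,-1.]);return np.stack([x,y,np.cross(x,y)],1)
def g(x,y,z,az):
    s,T=tool();d=T.T@(np.array([x,y,z])-s["tool_pos"])/1000
    r=np.degrees(R.from_matrix(T.T@rot(az)).as_rotvec())
    print("pos",s["tool_pos"].round(1),"az",round(float(np.degrees(np.arctan2(T[1,1],T[0,1]))),2),"F",s["ft_force"].round(1),"op",round(s["opening"],1),"t",s["t"],"q6",s["q"][5].round(2))
    print("t",d.round(4),"a",r.round(2))
E
python3 -c "
from h import *
g(480,317,200,-5.2)"
```

```text
pos [ 298.3 -605.5  216. ] az -63.77 F [-0.  -0.5 -0.7] op 87.9 t 1.4 q6 -0.04
t [ 0.016  -0.7472 -0.5707] a [-58.57  -0.    -0.  ]
```

Request:
send_rows([
  {"ty": -0.033,"tz": -0.025,"ax": -7,"grip": 0.032},
  {"ty": -0.066,"tz": -0.05,"ax": -14,"grip": 0.032},
  {"ty": -0.099,"tz": -0.075,"ax": -21,"grip": 0.032},
  {"ty": -0.132,"tz": -0.1,"ax": -28,"grip": 0.032},
  {"ty": -0.165,"tz": -0.125,"ax": -35,"grip": 0.032},
])

```text
schema error: expected keys ax, ay, az, tx, ty, tz, grip
```

```bash
python3 -c "
from h import *
g(480,317,200,-5.2)"
```

```text
pos [ 298.3 -605.5  216. ] az -63.77 F [-0.  -0.5 -0.7] op 87.9 t 1.4 q6 -0.04
t [ 0.016  -0.7472 -0.5707] a [-58.57  -0.    -0.  ]
```

Request:
send_rows([
  {"tx": 0,"ay": 0,"az": 0,"ty": -0.033,"tz": -0.025,"ax": -7,"grip": 0.032},
  {"tx": 0,"ay": 0,"az": 0,"ty": -0.066,"tz": -0.05,"ax": -14,"grip": 0.032},
  {"tx": 0,"ay": 0,"az": 0,"ty": -0.099,"tz": -0.075,"ax": -21,"grip": 0.032},
  {"tx": 0,"ay": 0,"az": 0,"ty": -0.132,"tz": -0.1,"ax": -28,"grip": 0.032},
  {"tx": 0,"ay": 0,"az": 0,"ty": -0.165,"tz": -0.125,"ax": -35,"grip": 0.032},
])

```text
t: 1.82
tool_pos: [337.5, -400.5, 215.9]
tcp_rot: [0.362, 0.608, 0.362, -0.608]
ft_force: [0.2, 1.0, 0.6]
opening: 56.7
```

```bash
python3 -c "
from h import *
g(480,317,200,-5.2)"
```

```text
pos [ 337.5 -400.5  215.9] az -28.47 F [0.2 1.  0.6] op 56.7 t 1.8167 q6 -0.42
t [ 0.016  -0.2168 -0.6986] a [-2.327e+01 -1.000e-02 -1.000e-02]
```

Request:
send_rows([
  {"tx": 0,"ay": 0,"az": 0,"ty": -0.011,"tz": -0.038,"ax": -5,"grip": 0.032},
  {"tx": 0,"ay": 0,"az": 0,"ty": -0.023,"tz": -0.076,"ax": -10,"grip": 0.032},
  {"tx": 0,"ay": 0,"az": 0,"ty": -0.035,"tz": -0.114,"ax": -15,"grip": 0.032},
  {"tx": 0,"ay": 0,"az": 0,"ty": -0.047,"tz": -0.152,"ax": -20,"grip": 0.032},
  {"tx": 0,"ay": 0,"az": 0,"ty": -0.059,"tz": -0.19,"ax": -23.3,"grip": 0.032},
])

```text
t: 2.23
tool_pos: [377.2, -205.6, 216.3]
tcp_rot: [0.477, 0.523, 0.476, -0.522]
ft_force: [0.2, 0.2, 0.9]
opening: 32.0
```

```bash
python3 -c "
from h import *
g(480,317,200,-5.2)"
```

```text
pos [ 377.2 -205.6  216.3] az -5.27 F [0.2 0.2 0.9] op 32.0 t 2.2333 q6 -0.47
t [ 0.0162  0.0543 -0.5298] a [-0.07  0.02 -0.06]
```

Request:
send_rows([
  {"tx": 0,"ay": 0,"az": 0,"ty": 0.004,"tz": -0.041,"ax": 0,"grip": 0.032},
  {"tx": 0,"ay": 0,"az": 0,"ty": 0.008,"tz": -0.082,"ax": 0,"grip": 0.032},
  {"tx": 0,"ay": 0,"az": 0,"ty": 0.012,"tz": -0.123,"ax": 0,"grip": 0.032},
  {"tx": 0,"ay": 0,"az": 0,"ty": 0.016,"tz": -0.164,"ax": 0,"grip": 0.032},
  {"tx": 0,"ay": 0,"az": 0,"ty": 0.02,"tz": -0.205,"ax": 0,"grip": 0.032},
])

```text
t: 2.65
tool_pos: [416.7, -3.2, 216.5]
tcp_rot: [0.476, 0.524, 0.475, -0.523]
ft_force: [1.8, -1.0, -0.9]
opening: 31.9
```

Request:
send_rows([
  {"tx": 0,"ay": 0,"az": 0,"ty": 0.006,"tz": -0.041,"ax": 0,"grip": 0.032},
  {"tx": 0,"ay": 0,"az": 0,"ty": 0.012,"tz": -0.082,"ax": 0,"grip": 0.032},
  {"tx": 0,"ay": 0,"az": 0,"ty": 0.018,"tz": -0.123,"ax": 0,"grip": 0.032},
  {"tx": 0,"ay": 0,"az": 0,"ty": 0.024,"tz": -0.164,"ax": 0,"grip": 0.032},
  {"tx": 0,"ay": 0,"az": 0,"ty": 0.03,"tz": -0.205,"ax": 0,"grip": 0.032},
])

```text
t: 3.07
tool_pos: [466.2, 198.4, 216.4]
tcp_rot: [0.476, 0.523, 0.476, -0.523]
ft_force: [0.6, 0.4, 0.5]
opening: 32.1
```

Request:
send_rows([
  {"tx": 0,"ay": 0,"az": 0,"ty": 0.001,"tz": -0.04,"ax": 0,"grip": 0.032},
  {"tx": 0,"ay": 0,"az": 0,"ty": 0.002,"tz": -0.08,"ax": 0,"grip": 0.032},
  {"tx": 0,"ay": 0,"az": 0,"ty": 0.004,"tz": -0.118,"ax": 0,"grip": 0.032},
  {"tx": 0,"ay": 0,"az": 0,"ty": 0.004,"tz": -0.12,"ax": 0,"grip": 0.032},
  {"tx": 0,"ay": 0,"az": 0,"ty": 0.004,"tz": -0.12,"ax": 0,"grip": 0.032},
])

```text
t: 3.48
tool_pos: [481.3, 317.0, 215.7]
tcp_rot: [-0.476, -0.522, -0.476, 0.523]
ft_force: [-0.1, -0.1, 0.5]
opening: 31.7
```

```bash
python3 - <<'E'
from h import *
g(548,317,60,-5.2)
s,T=tool();p=get_image("wrist");np.save("w.npy",p["depth"])
print(p["mtx"],p["hand_eye"],p["shot"])
cv2.imwrite("pics/c1.png",p["pixels"])
for t in("cassette_nose_fin","cassette_mid","rack_mouth"):
  print(t,[(np.round(x["at"],1),round(x["score"],2)) for x in spot_point(t,p)[:3]])
E
```

```text
pos [481.3 317.  215.7] az -5.27 F [-0.1 -0.1  0.5] op 31.7 t 3.4833 q6 0.63
t [ 0.1556  0.0665 -0.0062] a [-0.07  0.03  0.03]
[[297.31863964   0.         253.0261597 ]
 [  0.         297.31863964 192.25923185]
 [  0.           0.           1.        ]] [[ 2.90288173e-04 -2.56395686e-01  9.66571864e-01 -1.69150848e+02]
 [ 9.99999950e-01 -4.43114448e-05 -3.12081733e-04 -2.94155610e-03]
 [ 1.22846606e-04  9.66571906e-01  2.56395661e-01 -6.49174431e+01]
 [ 0.00000000e+00  0.00000000e+00  0.00000000e+00  1.00000000e+00]] 5
cassette_nose_fin [(array([546.4, 319.4,  20.2]), 0.59)]
cassette_mid [(array([601.1, 311.6,   4.4]), 0.92), (array([702.8, 228.9,  58.9]), 0.69)]
rack_mouth [(array([583.2, 256.5,  22. ]), 0.86)]
```

View pics/c1.png

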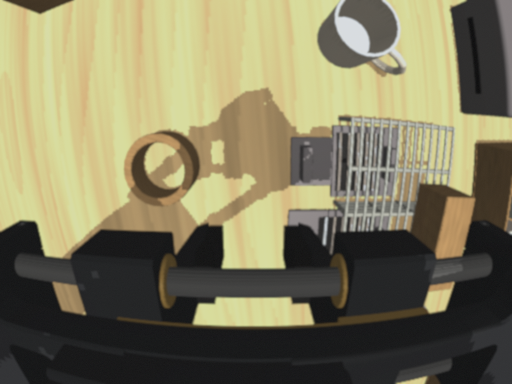

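The wrist view shows the nose and its fin at (310,160), the rack mouth at x≈332, and the tape roll at (162,167). I'll fit the fin from the wrist depth.

```bash
cat >> h.py <<'E'
def wcloud(p,s,T):
    d=p["depth"];K=np.asarray(p["mtx"]);H=np.asarray(p["hand_eye"]);v,u=np.indices(d.shape)
    a=(u-K[0,2])/K[0,0];b=(v-K[1,2])/K[1,1];th=np.hypot(a,b);k=np.where(th>1e-9,np.tan(np.minimum(th,1.5))/np.maximum(th,1e-9),1)
    c=np.stack([a*k*d,b*k*d,d],-1);t=c@H[:3,:3].T+H[:3,3];w=t@T.T+s["tool_pos"];w[d<=0]=np.nan;return w
def fit(w,n,zr,xr,yr):
    m=(w[...,2]>zr[0])&(w[...,2]<zr[1])&(w[...,0]>xr[0])&(w[...,0]<xr[1])&(w[...,1]>yr[0])&(w[...,1]<yr[1])
    P=w[m]
    if len(P)<5: print(n,len(P));return
    print(n,len(P),"z",np.round(np.median(P[:,2]),1),cv2.minAreaRect(P[:,:2].astype(np.float32)), P.min(0).round(),P.max(0).round())
    return P
E
python3 - <<'E'
from h import *
s,T=tool();p=get_image("wrist");w=wcloud(p,s,T)
fit(w,"fin",(26,42),(525,575),(285,350))
fit(w,"nose",(5,12),(510,580),(275,360))
fit(w,"roofedge",(54,62),(560,600),(120,400))
fit(w,"tape",(42,54),(300,450),(260,420))
fit(w,"bench",(-8,4),(430,500),(250,400))
E
```

```text
fin 387 z 36.1 ((547.05419921875, 317.4278869628906), (42.997859954833984, 12.73293685913086), 84.99555969238281) [539. 296.  26.] [553. 339.  38.]
nose 1418 z 8.4 ((555.82177734375, 316.5814208984375), (63.821144104003906, 52.915687561035156), 85.85394287109375) [527. 283.   5.] [580. 350.  12.]
roofedge 549 z 57.8 ((596.5087890625, 301.94183349609375), (140.1691436767578, 16.12179946899414), 85.5575180053711) [583. 232.  54.] [600. 372.  61.]
tape 1853 z 48.2 ((366.7823181152344, 330.3511962890625), (88.81217193603516, 88.47930908203125), 74.24082946777344) [322. 286.  42.] [412. 375.  51.]
bench 5956 z 0.5 ((464.9986877441406, 324.9951477050781), (149.97767639160156, 69.98255920410156), 89.9998779296875) [430. 250.  -2.] [500. 400.   4.]
```

```bash
python3 -c "
from h import *
g(547.3,317.3,60,-4.7)"
```

```text
pos [481.5 313.7 216.1] az -5.56 F [ 0.9  0.  -0.1] op 31.8 t 3.7333 q6 0.63
t [ 0.1561  0.0651 -0.0101] a [-0.86  0.02 -0.  ]
```

```bash
python3 -c "
from h import *
for i in range(3):
  g(547.3,317.3,60,-4.7); get_image('wrist')"
```

```text
pos [481.5 313.7 216.1] az -5.56 F [ 0.9  0.  -0.1] op 31.8 t 3.7333 q6 0.63
t [ 0.1561  0.0651 -0.0101] a [-0.86  0.02 -0.  ]
pos [481.6 313.7 216.2] az -5.57 F [-0.2 -0.2 -0.2] op 32.0 t 3.7833 q6 0.63
t [ 0.1562  0.065  -0.01  ] a [-0.87  0.   -0.01]
pos [481.6 313.8 216.3] az -5.57 F [-0.6  0.3  0.3] op 31.7 t 3.8333 q6 0.63
t [ 0.1563  0.065  -0.0098] a [-0.87 -0.   -0.02]
```

```bash
python3 - <<'E'
from h import *
s,T=tool();p=get_image("wrist");w=wcloud(p,s,T)
fit(w,"fin",(26,42),(525,575),(285,350))
fit(w,"tape",(42,54),(300,450),(260,420))
g(547,317.3,60,-4.8)
E
```

```text
fin 398 z 36.2 ((546.279052734375, 316.9942626953125), (44.06729507446289, 12.104259490966797), 86.72440338134766) [539. 295.  26.] [553. 339.  39.]
tape 1858 z 48.2 ((367.4954528808594, 330.85430908203125), (88.26567840576172, 89.45527648925781), 85.60343170166016) [322. 287.  42.] [412. 375.  51.]
pos [481.7 314.2 216.3] az -5.55 F [0.4 0.8 0.2] op 32.1 t 3.9333 q6 0.63
t [ 0.1563  0.0646 -0.0094] a [-0.75 -0.01 -0.02]
```

Request:
send_rows([
  {"tx": 0.02,"ay": 0,"az": 0,"ty": 0.016,"tz": -0.002,"ax": -0.2,"grip": 0.032},
  {"tx": 0.06,"ay": 0,"az": 0,"ty": 0.032,"tz": -0.005,"ax": -0.4,"grip": 0.032},
  {"tx": 0.09,"ay": 0,"az": 0,"ty": 0.054,"tz": -0.008,"ax": -0.7,"grip": 0.032},
  {"tx": 0.12,"ay": 0,"az": 0,"ty": 0.0645,"tz": -0.009,"ax": -0.75,"grip": 0.032},
  {"tx": 0.14,"ay": 0,"az": 0,"ty": 0.0645,"tz": -0.009,"ax": -0.75,"grip": 0.032},
])

```text
t: 4.35
tool_pos: [547.6, 316.6, 73.0]
tcp_rot: [-0.479, -0.52, -0.479, 0.521]
ft_force: [0.4, 0.5, 0.1]
opening: 32.4
```

Request:
send_rows([
  {"tx": 0.006,"ay": 0,"az": 0,"ty": 0,"tz": 0,"ax": 0,"grip": 0.032},
  {"tx": 0.006,"ay": 0,"az": 0,"ty": 0,"tz": 0,"ax": 0,"grip": 0.032},
  {"tx": 0.006,"ay": 0,"az": 0,"ty": 0,"tz": 0,"ax": 0,"grip": 0.032},
  {"tx": 0.006,"ay": 0,"az": 0,"ty": 0,"tz": 0,"ax": 0,"grip": 0.032},
  {"tx": 0.006,"ay": 0,"az": 0,"ty": 0,"tz": 0,"ax": 0,"grip": 0.032},
])

```text
t: 4.77
tool_pos: [547.9, 318.9, 72.6]
tcp_rot: [0.479, 0.522, 0.479, -0.519]
ft_force: [-0.5, 0.7, -0.0]
opening: 32.4
```

```bash
python3 - <<'E'
from h import *
g(546.8,317,13,-4.7)
s,T=tool();p=get_image("wrist");w=wcloud(p,s,T)
fit(w,"fin",(29,42),(525,575),(285,350))
cv2.imwrite("pics/c2.png",p["pixels"])
E
```

```text
pos [547.9 318.9  72.6] az -4.71 F [-0.5  0.7 -0. ] op 32.4 t 4.7667 q6 0.57
t [ 0.0596 -0.0012  0.0021] a [-0.01 -0.13 -0.2 ]
fin 948 z 36.3 ((547.0987548828125, 317.50262451171875), (43.248172760009766, 11.817094802856445), 85.41474914550781) [540. 296.  30.] [555. 339.  38.]
```

View pics/c2.png

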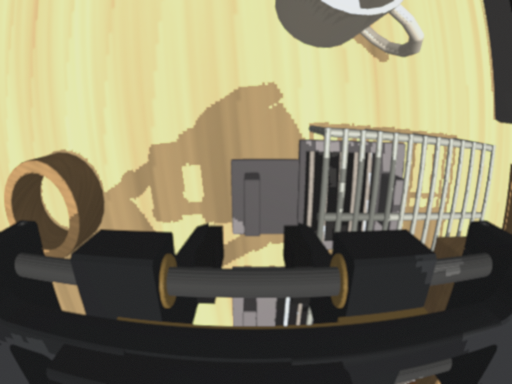

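Request:
send_rows([
  {"tx": 0.02,"ay": 0,"az": 0,"ty": -0.0008,"tz": 0.0015,"ax": 0,"grip": 0.032},
  {"tx": 0.036,"ay": 0,"az": 0,"ty": -0.0008,"tz": 0.0015,"ax": 0,"grip": 0.032},
  {"tx": 0.048,"ay": 0,"az": 0,"ty": -0.0008,"tz": 0.0015,"ax": 0,"grip": 0.032},
  {"tx": 0.056,"ay": 0,"az": 0,"ty": -0.0008,"tz": 0.0015,"ax": 0,"grip": 0.032},
  {"tx": 0.058,"ay": 0,"az": 0,"ty": -0.0008,"tz": 0.0015,"ax": 0,"grip": 0.032},
])

```text
t: 5.23
tool_pos: [544.8, 316.2, 10.8]
tcp_rot: [-0.479, -0.519, -0.479, 0.521]
ft_force: [-1.0, -0.6, -0.8]
opening: 31.8
```

Request:
send_rows([
  {"tx": 0,"ay": 0,"az": 0,"ty": 0,"tz": 0,"ax": 0,"grip": 0.032},
  {"tx": 0,"ay": 0,"az": 0,"ty": 0,"tz": 0,"ax": 0,"grip": 0.026},
  {"tx": 0,"ay": 0,"az": 0,"ty": 0,"tz": 0,"ax": 0,"grip": 0.02},
  {"tx": 0,"ay": 0,"az": 0,"ty": 0,"tz": 0,"ax": 0,"grip": 0.014},
  {"tx": 0,"ay": 0,"az": 0,"ty": 0,"tz": 0,"ax": 0,"grip": 0.006},
])

```text
t: 5.65
tool_pos: [546.5, 316.9, 13.0]
tcp_rot: [0.479, 0.521, 0.479, -0.52]
ft_force: [-1.6, -1.0, 19.2]
opening: 9.9
```

```bash
python3 - <<'E'
from h import *
g(546.8,317,13,-4.7)
E
```

```text
pos [546.5 316.9  13. ] az -4.72 F [-1.6 -1.  19.2] op 9.9 t 5.65 q6 0.57
t [-0.      0.0003 -0.0001] a [-0.02 -0.05 -0.09]
```

Request:
send_rows([
  {"tx": -0.001,"ay": 0,"az": 0,"ty": 0,"tz": 0,"ax": 0,"grip": 0.0},
  {"tx": -0.002,"ay": 0,"az": 0,"ty": 0,"tz": 0,"ax": 0,"grip": 0.0},
  {"tx": -0.002,"ay": 0,"az": 0,"ty": 0,"tz": 0,"ax": 0,"grip": 0.0},
  {"tx": -0.002,"ay": 0,"az": 0,"ty": 0,"tz": 0,"ax": 0,"grip": 0},
  {"tx": -0.002,"ay": 0,"az": 0,"ty": 0,"tz": 0,"ax": 0,"grip": 0},
])

```text
t: 6.07
tool_pos: [545.4, 316.4, 13.8]
tcp_rot: [-0.479, -0.52, -0.479, 0.52]
ft_force: [0.5, -0.5, 0.4]
opening: 0.3
```

```bash
python3 - <<'E'
from h import *
g(546.8,317,13,-4.7)
s,T=tool();p=get_image("wrist");print(s["ft_torque"])
cv2.imwrite("pics/c3.png",p["pixels"])
E
```

```text
pos [545.4 316.4  13.8] az -4.72 F [ 0.5 -0.5  0.4] op 0.3 t 6.0667 q6 0.57
t [ 0.0008  0.0013 -0.0007] a [-0.02  0.01  0.03]
[ 0.02206978 -0.09139436  0.01800104]
```

View pics/c3.png

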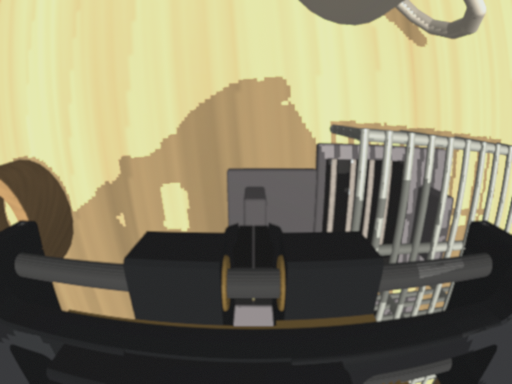

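```bash
python3 - <<'E'
from h import *
s,T=tool();p=get_image("wrist");w=wcloud(p,s,T)
g(546.8,317,13,-4.7)
fit(w,"fin",(29,42),(525,575),(285,350))
fit(w,"nose",(5,12),(505,580),(275,360))
H=np.linalg.inv(p["hand_eye"])
for P in([0,0,0],[-19,0,0],[-22.5,0,-22]):
    c=H[:3,:3]@np.array(P)+H[:3,3];r=np.hypot(c[0],c[1]);th=np.arctan2(r,c[2]);K=p["mtx"]
    print(P,K[0][2]+K[0][0]*th*c[0]/r,K[1][2]+K[1][1]*th*c[1]/r)
q=get_image("top")
W=cloud(q)
fit(W,"fintop",(26,42),(500,575),(285,350))
cv2.imwrite("pics/c4.png",cv2.resize(q["pixels"][110:230,110:250],None,fx=5,fy=5,interpolation=cv2.INTER_CUBIC))
q=get_image("scene");cv2.imwrite("pics/c5.png",cv2.resize(q["pixels"][180:330,200:400],None,fx=4,fy=4,interpolation=cv2.INTER_CUBIC))
E
```

```text
pos [545.4 316.4  13.8] az -4.72 F [ 0.5  0.1 -0.5] op 0.5 t 6.1667 q6 0.57
t [ 0.0008  0.0013 -0.0007] a [-0.02  0.02  0.03]
fin 829 z 36.4 ((546.5181274414062, 331.5343933105469), (15.302913665771484, 24.522790908813477), 86.05294036865234) [534. 323.  29.] [558. 339.  42.]
nose 3837 z 8.4 ((555.9508666992188, 328.246337890625), (40.586097717285156, 51.088294982910156), 85.5885238647461) [529. 307.   5.] [580. 350.  12.]
[0, 0, 0] 253.1369816119474 224.1203474444261
[-19, 0, 0] 253.13936295516038 236.49726152998812
[-22.5, 0, -22] 253.1397391080288 199.81486789512223
fintop 14 z 34.6 ((547.265869140625, 299.7259826660156), (15.598806381225586, 8.263291358947754), 32.2266731262207) [540. 296.  30.] [553. 307.  42.]
```

View pics/c4.png

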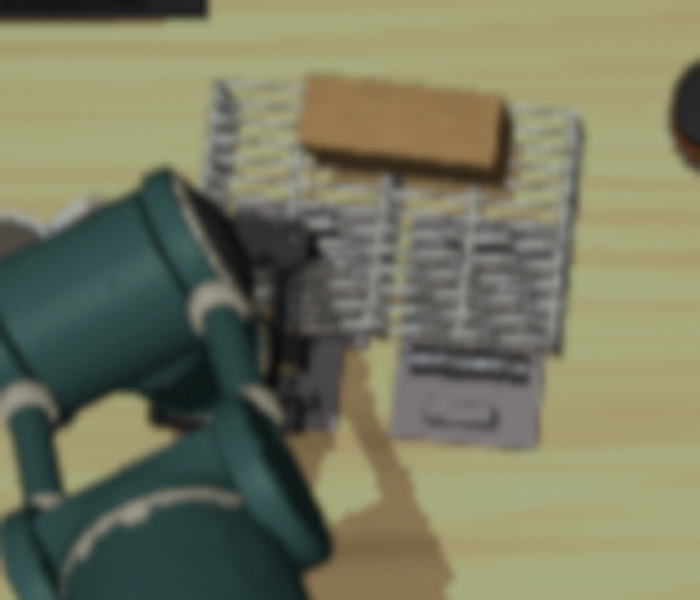

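View pics/c5.png

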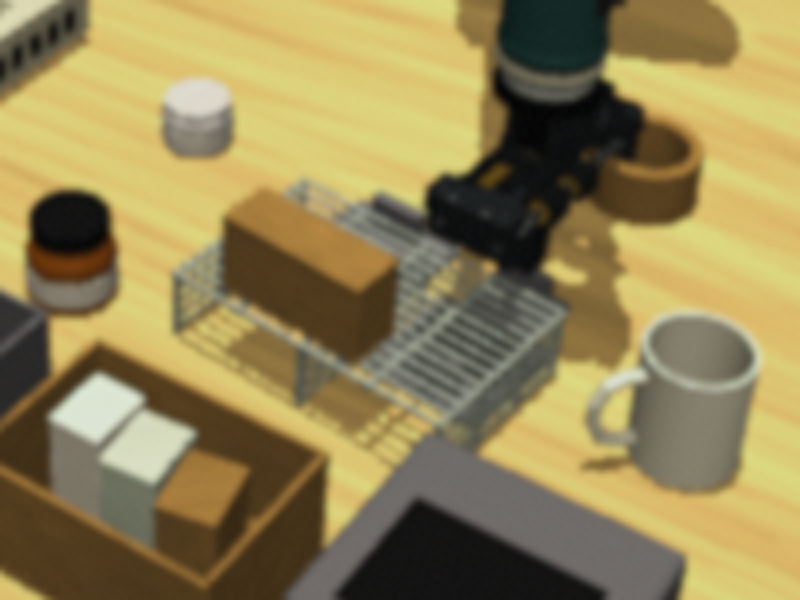

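```bash
python3 - <<'E'
from h import *
s,T=tool();p=get_image("wrist");w=wcloud(p,s,T)
t=(w-s["tool_pos"])@T
for v in range(185,300,6):
    print(v,[tuple(np.round(t[v,u]).astype(int)) if np.isfinite(t[v,u,0]) else None for u in (225,235,245,253,262,272,282)])
cv2.imwrite("pics/c6.png",cv2.resize(p["pixels"][150:330,150:360],None,fx=3.8,fy=3.3,interpolation=cv2.INTER_CUBIC))
E
```

```text
185 [(np.int64(14), np.int64(-18), np.int64(-21)), (np.int64(5), np.int64(-11), np.int64(-23)), (np.int64(4), np.int64(-5), np.int64(-23)), (np.int64(4), np.int64(0), np.int64(-23)), (np.int64(5), np.int64(5), np.int64(-23)), (np.int64(4), np.int64(11), np.int64(-23)), (np.int64(5), np.int64(17), np.int64(-23))]
191 [(np.int64(13), np.int64(-18), np.int64(-17)), (np.int64(7), np.int64(-11), np.int64(-19)), (np.int64(-3), np.int64(-5), np.int64(-22)), (np.int64(-6), np.int64(0), np.int64(-22)), (np.int64(-5), np.int64(5), np.int64(-22)), (np.int64(6), np.int64(11), np.int64(-19)), (np.int64(4), np.int64(17), np.int64(-20))]
197 [(np.int64(13), np.int64(-18), np.int64(-13)), (np.int64(5), np.int64(-11), np.int64(-16)), (np.int64(-18), np.int64(-4), np.int64(-22)), (np.int64(-19), np.int64(0), np.int64(-23)), (np.int64(-19), np.int64(5), np.int64(-23)), (np.int64(6), np.int64(12), np.int64(-15)), (np.int64(5), np.int64(18), np.int64(-16))]
203 [(np.int64(14), np.int64(-18), np.int64(-9)), (np.int64(6), np.int64(-11), np.int64(-11)), (np.int64(-22), np.int64(-4), np.int64(-20)), (np.int6
[... 4606 characters left out ...]
64(-23)), (np.int64(-109), np.int64(7), np.int64(-25))]
293 [(np.int64(-109), np.int64(-7), np.int64(-24)), (np.int64(-105), np.int64(-5), np.int64(-21)), (np.int64(-105), np.int64(-2), np.int64(-21)), (np.int64(-104), np.int64(0), np.int64(-21)), (np.int64(-105), np.int64(2), np.int64(-21)), (np.int64(-105), np.int64(5), np.int64(-21)), (np.int64(-109), np.int64(7), np.int64(-24))]
299 [(np.int64(-108), np.int64(-7), np.int64(-22)), (np.int64(-68), np.int64(-7), np.int64(7)), (np.int64(-68), np.int64(-3), np.int64(7)), (np.int64(14), np.int64(0), np.int64(65)), (np.int64(-68), np.int64(4), np.int64(7)), (np.int64(-68), np.int64(8), np.int64(7)), (np.int64(-109), np.int64(7), np.int64(-22))]
```

View pics/c6.png

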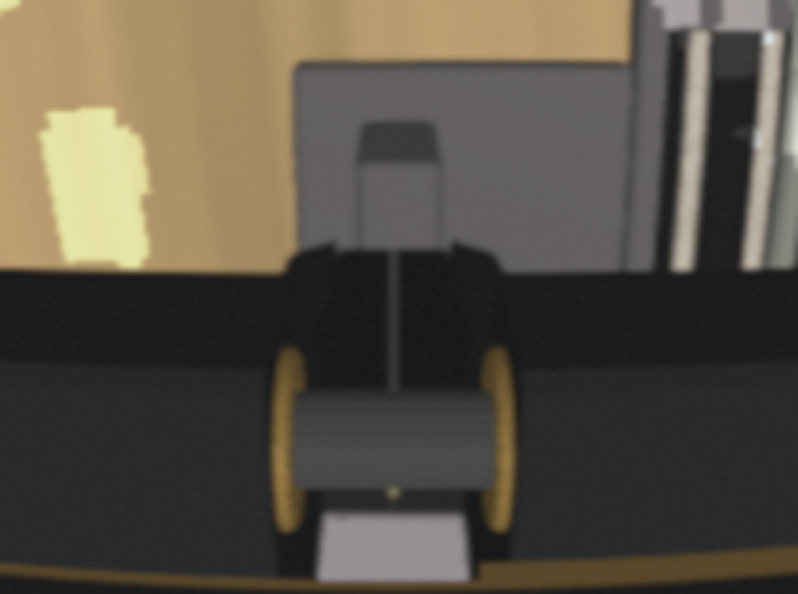

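The fingers closed fully (opening 0.3) and the fin hasn't moved. In the wrist depth they seem to end about 25 mm behind the reported TCP, above the fin's top. I'll lift, open and check before acting on that.

Request:
send_rows([
  {"tx": -0.02,"ay": 0,"az": 0,"ty": 0,"tz": 0,"ax": 0,"grip": 0.0},
  {"tx": -0.04,"ay": 0,"az": 0,"ty": 0,"tz": 0,"ax": 0,"grip": 0.0},
  {"tx": -0.05,"ay": 0,"az": 0,"ty": 0,"tz": 0,"ax": 0,"grip": 0.02},
  {"tx": -0.05,"ay": 0,"az": 0,"ty": 0,"tz": 0,"ax": 0,"grip": 0.032},
  {"tx": -0.05,"ay": 0,"az": 0,"ty": 0,"tz": 0,"ax": 0,"grip": 0.032},
])

```text
t: 6.73
tool_pos: [546.2, 316.8, 64.6]
tcp_rot: [0.479, 0.521, 0.479, -0.52]
ft_force: [0.5, -0.4, -0.4]
opening: 18.3
```

```bash
python3 - <<'E'
from h import *
s,T=tool();p=get_image("wrist");w=wcloud(p,s,T)
g(546.8,317,13,-4.7)
t=(w-s["tool_pos"])@T
ok=(abs(t[...,2])<14)&(abs(t[...,1])<60)&(t[...,0]<20)
h=t[ok]
for a,b in((-45,-30),(-30,-15),(-15,0),(0,15),(15,30),(30,45)):
    q=h[(h[:,1]>a)&(h[:,1]<b)];print(a,b,len(q),q[:,0].max().round(1) if len(q) else None, np.sort(q[:,0])[::-1][:400:40].round(0))
fit(w,"fin",(29,42),(525,575),(285,350))
cv2.imwrite("pics/c7.png",p["pixels"])
sc=get_image("scene");W=cloud(sc)
d=W-s["tool_pos"];tt=d@T
m=(abs(tt[...,2])<80)&(abs(tt[...,1])<60)&(tt[...,0]<10)&(tt[...,0]>-70)
print("scene near tool",m.sum(), np.sort(tt[m][:,0])[::-1][:60].round(0))
top=get_image("top");W=cloud(top)
E
```

```text
pos [545.4 316.4  63.6] az -4.72 F [-0.2 -0.2 -0.1] op 22.6 t 6.7833 q6 0.57
t [ 0.0506  0.0014 -0.0008] a [-0.02  0.01  0.02]
-45 -30 0 None []
-30 -15 1367 -22.9 [-23. -29. -32. -36. -38. -40. -43. -45. -47. -49.]
-15 0 831 -22.6 [-23. -26. -30. -33. -36. -38. -41. -43. -44. -46.]
0 15 847 -22.3 [-22. -26. -29. -33. -35. -38. -41. -42. -44. -46.]
15 30 1381 -23.1 [-23. -29. -32. -35. -38. -41. -43. -45. -47. -49.]
30 45 91 -109.7 [-110. -111. -112.]
fin 1032 z 36.3 ((546.6082153320312, 317.1269836425781), (43.89476776123047, 11.913107872009277), 85.57759857177734) [539. 295.  30.] [554. 339.  38.]
scene near tool 195 [10. 10. 10. 10. 10. 10. 10. 10.  9.  9.  9.  9.  9.  9.  9.  9.  9.  9.
  9.  9.  9.  9.  9.  9.  8.  8.  8.  8.  8.  8.  8.  8.  8.  8.  8.  8.
  8.  8.  8.  8.  8.  8.  8.  8.  8.  8.  8.  8.  8.  8.  7.  7.  7.  7.
  7.  7.  7.  7.  7.  7.]
```

View pics/c7.png

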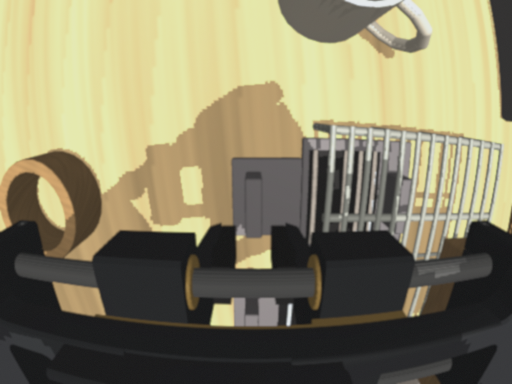

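Confirmed: both fingertips end about 22.5 mm behind the reported TCP, and the rest of the gripper is shifted by the same amount. I'll lower by that extra amount, in two steps with a force check.

Request:
send_rows([
  {"tx": 0.02,"ay": 0,"az": 0,"ty": 0.001,"tz": -0.0006,"ax": 0,"grip": 0.032},
  {"tx": 0.035,"ay": 0,"az": 0,"ty": 0.001,"tz": -0.0006,"ax": 0,"grip": 0.032},
  {"tx": 0.048,"ay": 0,"az": 0,"ty": 0.001,"tz": -0.0006,"ax": 0,"grip": 0.032},
  {"tx": 0.056,"ay": 0,"az": 0,"ty": 0.001,"tz": -0.0006,"ax": 0,"grip": 0.032},
  {"tx": 0.06,"ay": 0,"az": 0,"ty": 0.001,"tz": -0.0006,"ax": 0,"grip": 0.032},
])

```text
t: 7.3
tool_pos: [545.1, 316.2, 1.4]
tcp_rot: [-0.479, -0.519, -0.479, 0.522]
ft_force: [-0.3, 0.3, -0.1]
opening: 32.0
```

```bash
python3 - <<'E'
from h import *
g(546.6,317.1,-10,-4.7)
E
```

```text
pos [545.1 316.2   1.4] az -4.72 F [-0.3  0.3 -0.1] op 32.0 t 7.3 q6 0.57
t [ 0.0114  0.0015 -0.0011] a [-0.02  0.12  0.19]
```

Request:
send_rows([
  {"tx": 0.005,"ay": 0,"az": 0,"ty": 0,"tz": 0,"ax": 0,"grip": 0.032},
  {"tx": 0.01,"ay": 0,"az": 0,"ty": 0,"tz": 0,"ax": 0,"grip": 0.032},
  {"tx": 0.013,"ay": 0,"az": 0,"ty": 0,"tz": 0,"ax": 0,"grip": 0.032},
  {"tx": 0.013,"ay": 0,"az": 0,"ty": 0,"tz": 0,"ax": 0,"grip": 0.025},
  {"tx": 0.013,"ay": 0,"az": 0,"ty": 0,"tz": 0,"ax": 0,"grip": 0.015},
])

```text
t: 7.72
tool_pos: [546.9, 317.2, -8.7]
tcp_rot: [0.479, 0.52, 0.479, -0.52]
ft_force: [-0.6, 0.1, -0.0]
opening: 20.7
```

Request:
send_rows([
  {"tx": 0,"ay": 0,"az": 0,"ty": 0,"tz": 0,"ax": 0,"grip": 0.006},
  {"tx": 0,"ay": 0,"az": 0,"ty": 0,"tz": 0,"ax": 0,"grip": 0},
  {"tx": 0,"ay": 0,"az": 0,"ty": 0,"tz": 0,"ax": 0,"grip": 0},
  {"tx": 0,"ay": 0,"az": 0,"ty": 0,"tz": 0,"ax": 0,"grip": 0},
  {"tx": 0,"ay": 0,"az": 0,"ty": 0,"tz": 0,"ax": 0,"grip": 0},
])

```text
t: 8.13
tool_pos: [547.1, 317.3, -8.4]
tcp_rot: [0.479, 0.52, 0.479, -0.52]
ft_force: [-0.6, 0.4, 2.7]
opening: 12.0
```

```bash
python3 - <<'E'
from h import *
g(546.6,317.1,-10,-4.7)
d=np.radians(-5.8);u=-np.array([np.cos(d),np.sin(d)])
s,T=tool();e=s["tool_pos"][:2]+94*u;g(e[0],e[1],s["tool_pos"][2],-5.0);print(e)
E
```

```text
pos [547.1 317.3  -8.4] az -4.71 F [-0.6  0.4  2.7] op 12.0 t 8.1333 q6 0.57
t [ 0.0016 -0.0004  0.0002] a [-0.01 -0.03 -0.04]
pos [547.1 317.3  -8.4] az -4.71 F [-0.6  0.4  2.7] op 12.0 t 8.1333 q6 0.57
t [-0.0001 -0.094  -0.0018] a [ 0.29 -0.03 -0.04]
[453.54030255 326.80512487]
```

Gripped (opening 12.0). Now I'll draw it straight out.

Request:
send_rows([
  {"tx": -0.001,"ay": 0,"az": 0,"ty": -0.004,"tz": 0,"ax": 0,"grip": 0},
  {"tx": -0.001,"ay": 0,"az": 0,"ty": -0.013,"tz": -0.0003,"ax": 0,"grip": 0},
  {"tx": -0.001,"ay": 0,"az": 0,"ty": -0.024,"tz": -0.0005,"ax": 0,"grip": 0},
  {"tx": -0.001,"ay": 0,"az": 0,"ty": -0.036,"tz": -0.0007,"ax": 0,"grip": 0},
  {"tx": -0.001,"ay": 0,"az": 0,"ty": -0.048,"tz": -0.001,"ax": 0,"grip": 0},
])

```text
t: 8.55
tool_pos: [497.3, 321.9, -8.3]
tcp_rot: [-0.479, -0.52, -0.479, 0.52]
ft_force: [0.9, 0.6, -1.7]
opening: 11.5
```

Request:
send_rows([
  {"tx": 0,"ay": 0,"az": 0,"ty": -0.012,"tz": -0.0002,"ax": 0.1,"grip": 0},
  {"tx": 0,"ay": 0,"az": 0,"ty": -0.024,"tz": -0.0004,"ax": 0.2,"grip": 0},
  {"tx": 0,"ay": 0,"az": 0,"ty": -0.035,"tz": -0.0006,"ax": 0.3,"grip": 0},
  {"tx": 0,"ay": 0,"az": 0,"ty": -0.043,"tz": -0.0008,"ax": 0.3,"grip": 0},
  {"tx": 0,"ay": 0,"az": 0,"ty": -0.047,"tz": -0.0008,"ax": 0.3,"grip": 0},
])

```text
t: 8.97
tool_pos: [450.5, 326.7, -8.1]
tcp_rot: [-0.478, -0.521, -0.478, 0.521]
ft_force: [0.7, -0.4, -2.3]
opening: 11.6
```

```bash
python3 - <<'E'
from h import *
g(453.5,326.8,70,-5)
s,T=tool();p=get_image("wrist");w=wcloud(p,s,T)
cv2.imwrite("pics/d1.png",p["pixels"])
g(453.5,326.8,70,-5)
q=get_image("top");cv2.imwrite("pics/d2.png",cv2.resize(q["pixels"][110:290,90:260],None,fx=3.3,fy=3.3,interpolation=cv2.INTER_CUBIC))
E
```

```text
pos [450.5 326.7  -8.1] az -4.97 F [ 0.7 -0.4 -2.3] op 11.6 t 8.9667 q6 0.67
t [-0.0781  0.0029 -0.0003] a [0.03 0.02 0.04]
pos [450.2 326.6  -8.2] az -4.97 F [-1.3  0.1 -1.7] op 11.5 t 9.0167 q6 0.67
t [-0.0782  0.0031 -0.0004] a [0.03 0.04 0.07]
```

View pics/d1.png

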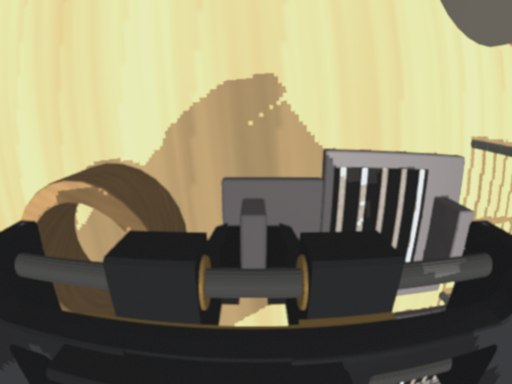

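View pics/d2.png

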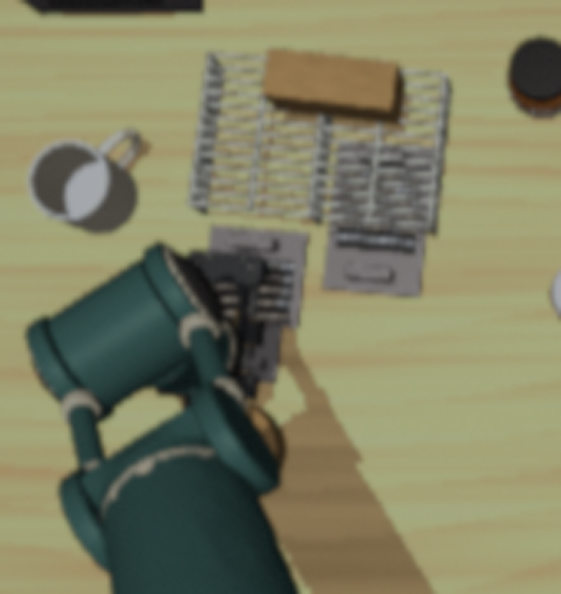

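The cassette is out: its tail is clear of the roof in the top view at (260,240), and it's held at opening 11.6. Lifting.

Request:
send_rows([
  {"tx": -0.006,"ay": 0,"az": 0,"ty": 0,"tz": 0,"ax": 0,"grip": 0},
  {"tx": -0.02,"ay": 0,"az": 0,"ty": 0,"tz": 0,"ax": 0,"grip": 0},
  {"tx": -0.04,"ay": 0,"az": 0,"ty": 0,"tz": 0,"ax": 0,"grip": 0},
  {"tx": -0.06,"ay": 0,"az": 0,"ty": 0,"tz": 0,"ax": 0,"grip": 0},
  {"tx": -0.08,"ay": 0,"az": 0,"ty": 0,"tz": 0,"ax": 0,"grip": 0},
])

```text
t: 9.48
tool_pos: [452.5, 326.4, 72.9]
tcp_rot: [-0.477, -0.521, -0.477, 0.522]
ft_force: [0.5, -0.5, -3.2]
opening: 12.0
```

```bash
python3 - <<'E'
from h import *
g(445,190,80,-90)
s,T=tool();p=get_image("wrist");w=wcloud(p,s,T)
cv2.imwrite("pics/d3.png",p["pixels"])
P=fit(w,"plate",(60,100),(480,620),(335,380))
if P is not None:
  A=np.c_[P[:,:2],np.ones(len(P))];print(np.linalg.lstsq(A,P[:,2],rcond=None)[0])
E
```

```text
pos [452.5 326.4  72.9] az -5.05 F [ 0.5 -0.5 -3.2] op 12.0 t 9.4833 q6 0.67
t [-0.007   0.0045  0.1365] a [8.495e+01 3.000e-02 0.000e+00]
plate 8602 z 89.7 ((534.3259887695312, 352.6314697265625), (35.37342834472656, 108.6451187133789), 89.90084075927734) [480. 335.  82.] [589. 370. 100.]
[-2.15007560e-03 -4.13809361e-02  1.05316065e+02]
```

View pics/d3.png

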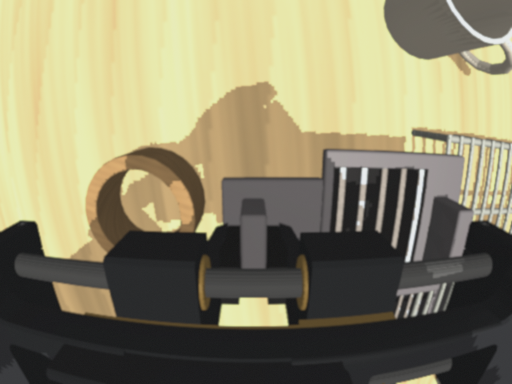

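The plate hangs level, its underside at about 82. Now carry and turn it.

Request:
send_rows([
  {"tx": 0,"ay": 0,"az": 0,"ty": 0,"tz": 0.008,"ax": 4,"grip": 0},
  {"tx": 0,"ay": 0,"az": 0,"ty": 0.001,"tz": 0.018,"ax": 10,"grip": 0},
  {"tx": 0,"ay": 0,"az": 0,"ty": 0.001,"tz": 0.028,"ax": 16,"grip": 0},
  {"tx": 0,"ay": 0,"az": 0,"ty": 0.001,"tz": 0.038,"ax": 22,"grip": 0},
  {"tx": 0,"ay": 0,"az": 0,"ty": 0.002,"tz": 0.048,"ax": 28,"grip": 0},
])

```text
t: 9.95
tool_pos: [450.1, 278.0, 71.6]
tcp_rot: [-0.336, -0.622, -0.336, 0.623]
ft_force: [0.3, -0.3, -2.6]
opening: 11.9
```

```bash
python3 -c "
from h import *
g(445,190,73,-90)"
```

```text
pos [450.1 278.   71.6] az -33.34 F [ 0.3 -0.3 -2.6] op 11.9 t 9.95 q6 1.09
t [-0.0014  0.0441  0.0763] a [5.666e+01 2.000e-02 0.000e+00]
```

Request:
send_rows([
  {"tx": 0,"ay": 0,"az": 0,"ty": 0.004,"tz": 0.008,"ax": 6,"grip": 0},
  {"tx": 0,"ay": 0,"az": 0,"ty": 0.009,"tz": 0.016,"ax": 12,"grip": 0},
  {"tx": 0,"ay": 0,"az": 0,"ty": 0.014,"tz": 0.024,"ax": 18,"grip": 0},
  {"tx": 0,"ay": 0,"az": 0,"ty": 0.019,"tz": 0.032,"ax": 24,"grip": 0},
  {"tx": 0,"ay": 0,"az": 0,"ty": 0.024,"tz": 0.041,"ax": 30,"grip": 0},
])

```text
t: 10.37
tool_pos: [448.2, 230.7, 71.7]
tcp_rot: [0.163, 0.688, 0.163, -0.688]
ft_force: [-0.0, -0.9, -2.0]
opening: 11.8
```

```bash
python3 -c "
from h import *
g(445,190,73,-90)"
```

```text
pos [448.2 230.7  71.7] az -63.35 F [-0.  -0.9 -2. ] op 11.8 t 10.3667 q6 1.53
t [-0.0013  0.0349  0.0212] a [ 2.665e+01 -2.000e-02  1.000e-02]
```

Request:
send_rows([
  {"tx": 0,"ay": 0,"az": 0,"ty": 0.008,"tz": 0.005,"ax": 6,"grip": 0},
  {"tx": 0,"ay": 0,"az": 0,"ty": 0.016,"tz": 0.01,"ax": 12,"grip": 0},
  {"tx": 0,"ay": 0,"az": 0,"ty": 0.024,"tz": 0.015,"ax": 18,"grip": 0},
  {"tx": 0,"ay": 0,"az": 0,"ty": 0.031,"tz": 0.019,"ax": 24,"grip": 0},
  {"tx": 0,"ay": 0,"az": 0,"ty": 0.035,"tz": 0.021,"ax": 26.6,"grip": 0},
])

```text
t: 10.78
tool_pos: [445.1, 189.5, 71.7]
tcp_rot: [-0.0, -0.707, -0.0, 0.707]
ft_force: [0.1, 0.1, -3.0]
opening: 11.8
```

```bash
python3 - <<'E'
from h import *
q=get_image("top");W=cloud(q)
cv2.imwrite("pics/d4.png",cv2.resize(q["pixels"][110:290,110:320],None,fx=3.3,fy=3.3,interpolation=cv2.INTER_CUBIC))
g(445,190,-8.4,-90)
E
```

```text
pos [445.  189.1  71.6] az -89.96 F [-0.6 -1.  -3.3] op 11.9 t 10.8333 q6 1.92
t [ 0.08   -0.0009 -0.    ] a [ 0.04  0.02 -0.03]
```

View pics/d4.png

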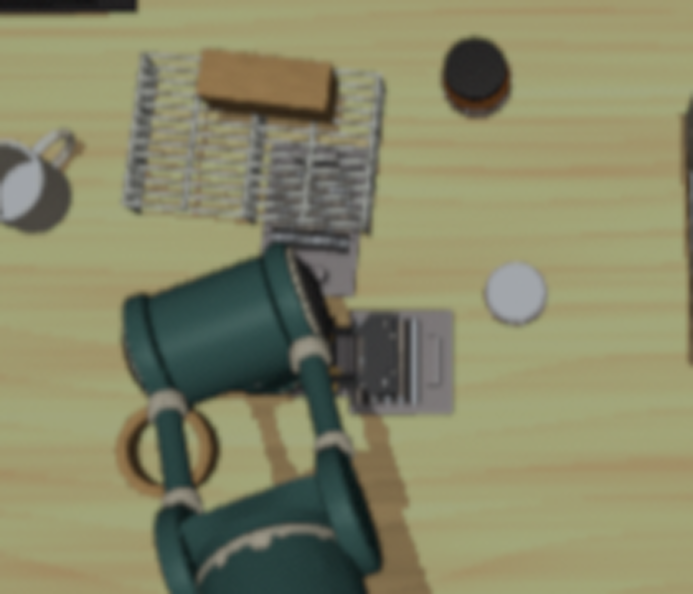

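The bench below is clear of the tin and the spare. Lowering.

Request:
send_rows([
  {"tx": 0.02,"ay": 0,"az": 0,"ty": 0,"tz": 0,"ax": 0,"grip": 0},
  {"tx": 0.04,"ay": 0,"az": 0,"ty": 0,"tz": 0,"ax": 0,"grip": 0},
  {"tx": 0.056,"ay": 0,"az": 0,"ty": 0,"tz": 0,"ax": 0,"grip": 0},
  {"tx": 0.067,"ay": 0,"az": 0,"ty": 0,"tz": 0,"ax": 0,"grip": 0},
  {"tx": 0.073,"ay": 0,"az": 0,"ty": 0,"tz": 0,"ax": 0,"grip": 0},
])

```text
t: 11.25
tool_pos: [444.1, 190.1, -2.7]
tcp_rot: [-0.003, -0.706, -0.002, 0.708]
ft_force: [-0.1, -1.3, -3.0]
opening: 12.0
```

Request:
send_rows([
  {"tx": 0.001,"ay": 0,"az": 0,"ty": 0,"tz": 0,"ax": 0,"grip": 0},
  {"tx": 0.003,"ay": 0,"az": 0,"ty": 0,"tz": 0,"ax": 0,"grip": 0},
  {"tx": 0.005,"ay": 0,"az": 0,"ty": 0,"tz": 0,"ax": 0,"grip": 0},
  {"tx": 0.0065,"ay": 0,"az": 0,"ty": 0,"tz": 0,"ax": 0,"grip": 0},
  {"tx": 0.0065,"ay": 0,"az": 0,"ty": 0,"tz": 0,"ax": 0,"grip": 0},
])

```text
t: 11.67
tool_pos: [445.4, 190.7, -7.1]
tcp_rot: [0.002, 0.707, 0.003, -0.707]
ft_force: [-1.3, -0.5, -3.2]
opening: 11.8
```

```bash
python3 - <<'E'
from h import *
g(445,190,-8.4,-90)
E
```

```text
pos [445.4 190.7  -7.1] az -89.62 F [-1.3 -0.5 -3.2] op 11.8 t 11.6667 q6 1.92
t [0.0013 0.0007 0.0004] a [ 0.38 -0.06  0.02]
```

Request:
send_rows([
  {"tx": 0.001,"ay": 0,"az": 0,"ty": 0,"tz": 0,"ax": 0,"grip": 0},
  {"tx": 0.0015,"ay": 0,"az": 0,"ty": 0,"tz": 0,"ax": 0,"grip": 0},
  {"tx": 0.0015,"ay": 0,"az": 0,"ty": 0,"tz": 0,"ax": 0,"grip": 0},
  {"tx": 0.0015,"ay": 0,"az": 0,"ty": 0,"tz": 0,"ax": 0,"grip": 0.01},
  {"tx": 0.0015,"ay": 0,"az": 0,"ty": 0,"tz": 0,"ax": 0,"grip": 0.02},
])

```text
t: 12.08
tool_pos: [445.4, 190.6, -8.5]
tcp_rot: [0.002, 0.707, 0.002, -0.707]
ft_force: [-0.0, -0.3, 0.0]
opening: 16.1
```

Request:
send_rows([
  {"tx": 0,"ay": 0,"az": 0,"ty": 0,"tz": 0,"ax": 0,"grip": 0.03},
  {"tx": 0,"ay": 0,"az": 0,"ty": 0,"tz": 0,"ax": 0,"grip": 0.036},
  {"tx": -0.01,"ay": 0,"az": 0,"ty": 0,"tz": 0,"ax": 0,"grip": 0.036},
  {"tx": -0.03,"ay": 0,"az": 0,"ty": 0,"tz": 0,"ax": 0,"grip": 0.036},
  {"tx": -0.06,"ay": 0,"az": 0,"ty": 0,"tz": 0,"ax": 0,"grip": 0.036},
])

```text
t: 12.5
tool_pos: [442.3, 189.5, 49.7]
tcp_rot: [-0.003, -0.705, -0.002, 0.709]
ft_force: [0.0, 0.6, -0.4]
opening: 36.3
```

```bash
python3 - <<'E'
from h import *
g(445,74,160,90)
s,T=tool();p=get_image("wrist");w=wcloud(p,s,T)
fit(w,"nosefin",(29,40),(410,480),(165,225))
cv2.imwrite("pics/e1.png",p["pixels"])
q=get_image("top");W=cloud(q)
fit(W,"tailfin",(26,45),(410,480),(40,110))
E
```

```text
pos [442.3 189.5  49.7] az -89.62 F [ 0.   0.6 -0.4] op 36.3 t 12.5 q6 1.92
t [-0.1101  0.1157 -0.0013] a [-179.62    0.19    0.51]
nosefin 1151 z 36.4 ((445.9047546386719, 189.9541015625), (43.837867736816406, 11.585941314697266), 0.43586036562919617) [424. 184.  29.] [468. 196.  39.]
tailfin 56 z 36.6 ((447.9436340332031, 75.75666809082031), (9.789400100708008, 40.699554443359375), 89.70915222167969) [428.  71.  31.] [468.  81.  43.]
```

View pics/e1.png

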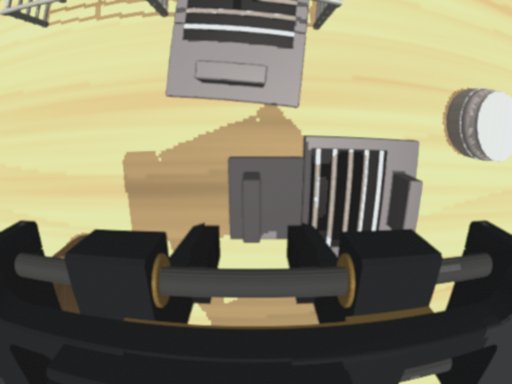

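Set down flat: nose fin at (251,207) in the wrist view, spare still in its bay. Next I'll turn the hand half a turn on the way to the tail fin.

Request:
send_rows([
  {"tx": -0.03,"ay": 0,"az": 0,"ty": 0,"tz": 0,"ax": -7,"grip": 0.036},
  {"tx": -0.06,"ay": 0,"az": 0,"ty": 0.01,"tz": 0,"ax": -14,"grip": 0.036},
  {"tx": -0.085,"ay": 0,"az": 0,"ty": 0.025,"tz": 0,"ax": -21,"grip": 0.036},
  {"tx": -0.1,"ay": 0,"az": 0,"ty": 0.045,"tz": 0,"ax": -28,"grip": 0.036},
  {"tx": -0.1,"ay": 0,"az": 0,"ty": 0.06,"tz": 0,"ax": -35,"grip": 0.036},
])

```text
t: 13.02
tool_pos: [448.0, 130.3, 155.3]
tcp_rot: [0.217, 0.676, 0.217, -0.67]
ft_force: [0.8, -0.2, -0.1]
opening: 36.1
```

Request:
send_rows([
  {"tx": 0,"ay": 0,"az": 0,"ty": 0,"tz": 0,"ax": -7,"grip": 0.036},
  {"tx": 0,"ay": 0,"az": 0,"ty": 0,"tz": 0,"ax": -14,"grip": 0.036},
  {"tx": 0,"ay": 0,"az": 0,"ty": 0,"tz": 0,"ax": -21,"grip": 0.036},
  {"tx": 0,"ay": 0,"az": 0,"ty": 0,"tz": 0,"ax": -28,"grip": 0.036},
  {"tx": 0,"ay": 0,"az": 0,"ty": 0,"tz": 0,"ax": -35,"grip": 0.036},
])

```text
t: 13.43
tool_pos: [445.0, 130.3, 150.8]
tcp_rot: [-0.409, -0.577, -0.409, 0.577]
ft_force: [0.5, 0.6, 0.1]
opening: 35.9
```

Request:
send_rows([
  {"tx": 0,"ay": 0,"az": 0,"ty": 0,"tz": 0,"ax": -7,"grip": 0.036},
  {"tx": 0,"ay": 0,"az": 0,"ty": 0,"tz": 0,"ax": -14,"grip": 0.036},
  {"tx": 0,"ay": 0,"az": 0,"ty": 0,"tz": 0,"ax": -21,"grip": 0.036},
  {"tx": 0,"ay": 0,"az": 0,"ty": 0,"tz": 0,"ax": -28,"grip": 0.036},
  {"tx": 0,"ay": 0,"az": 0,"ty": 0,"tz": 0,"ax": -35,"grip": 0.036},
])

```text
t: 13.85
tool_pos: [445.0, 130.4, 150.7]
tcp_rot: [0.564, 0.427, 0.564, -0.427]
ft_force: [-0.3, -0.1, 0.1]
opening: 35.9
```

Request:
send_rows([
  {"tx": 0,"ay": 0,"az": 0,"ty": 0,"tz": 0,"ax": -7,"grip": 0.036},
  {"tx": 0,"ay": 0,"az": 0,"ty": 0,"tz": 0,"ax": -14,"grip": 0.036},
  {"tx": 0,"ay": 0,"az": 0,"ty": 0,"tz": 0,"ax": -21,"grip": 0.036},
  {"tx": 0,"ay": 0,"az": 0,"ty": 0,"tz": 0,"ax": -28,"grip": 0.036},
  {"tx": 0,"ay": 0,"az": 0,"ty": 0,"tz": 0,"ax": -35,"grip": 0.036},
])

```text
t: 14.27
tool_pos: [445.0, 130.4, 150.8]
tcp_rot: [0.666, 0.238, 0.666, -0.238]
ft_force: [0.3, -0.6, 0.3]
opening: 36.1
```

```bash
python3 - <<'E'
from h import *
g(446.5,74,100,90)
E
```

```text
pos [445.  130.4 150.8] az 50.72 F [ 0.3 -0.6  0.3] op 36.1 t 14.2667 q6 -0.65
t [ 0.0508 -0.0426  0.0369] a [-3.928e+01 -2.000e-02  2.000e-02]
```

Request:
send_rows([
  {"tx": 0,"ay": 0,"az": 0,"ty": -0.008,"tz": 0.007,"ax": -7,"grip": 0.036},
  {"tx": 0,"ay": 0,"az": 0,"ty": -0.016,"tz": 0.014,"ax": -14,"grip": 0.036},
  {"tx": 0.01,"ay": 0,"az": 0,"ty": -0.026,"tz": 0.022,"ax": -21,"grip": 0.036},
  {"tx": 0.03,"ay": 0,"az": 0,"ty": -0.036,"tz": 0.03,"ax": -28,"grip": 0.036},
  {"tx": 0.05,"ay": 0,"az": 0,"ty": -0.0426,"tz": 0.0369,"ax": -35,"grip": 0.036},
])

```text
t: 14.68
tool_pos: [447.1, 73.4, 101.2]
tcp_rot: [0.707, 0.026, 0.706, -0.026]
ft_force: [-0.2, 0.2, -0.9]
opening: 36.1
```

Request:
send_rows([
  {"tx": 0.005,"ay": 0,"az": 0,"ty": 0,"tz": 0,"ax": -4.5,"grip": 0.036},
  {"tx": 0.01,"ay": 0,"az": 0,"ty": 0,"tz": 0,"ax": -4.5,"grip": 0.036},
  {"tx": 0.02,"ay": 0,"az": 0,"ty": 0,"tz": 0,"ax": -4.5,"grip": 0.036},
  {"tx": 0.03,"ay": 0,"az": 0,"ty": 0,"tz": 0,"ax": -4.5,"grip": 0.036},
  {"tx": 0.03,"ay": 0,"az": 0,"ty": 0,"tz": 0,"ax": -4.5,"grip": 0.036},
])

```text
t: 15.1
tool_pos: [445.1, 74.2, 69.1]
tcp_rot: [0.706, 0.001, 0.708, -0.001]
ft_force: [-0.9, -0.2, 0.5]
opening: 35.9
```

```bash
python3 - <<'E'
from h import *
get_image("top")
s,T=tool();p=get_image("wrist");w=wcloud(p,s,T)
fit(w,"tailfin",(29,40),(410,480),(50,100))
cv2.imwrite("pics/e2.png",p["pixels"])
g(446.5,74,-8.4,90)
E
```

```text
tailfin 954 z 36.4 ((446.4241943359375, 74.23299407958984), (43.654396057128906, 11.662896156311035), 0.05405598133802414) [425.  68.  29.] [468.  80.  38.]
pos [446.2  74.3  70.6] az 89.86 F [ 0.3 -0.   0.1] op 36.3 t 15.2 q6 -1.46
t [ 0.079  -0.0003  0.0004] a [-0.14 -0.06  0.01]
```

View pics/e2.png

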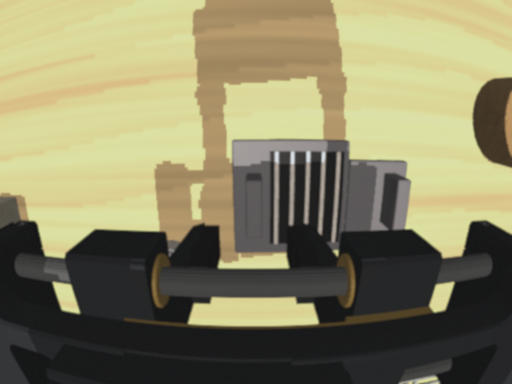

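The tail fin (254,210) is centred between the fingers, nose to the right. Descend and grip.

Request:
send_rows([
  {"tx": 0.02,"ay": 0,"az": 0,"ty": 0,"tz": 0,"ax": 0,"grip": 0.036},
  {"tx": 0.042,"ay": 0,"az": 0,"ty": 0,"tz": 0,"ax": 0,"grip": 0.036},
  {"tx": 0.06,"ay": 0,"az": 0,"ty": 0,"tz": 0,"ax": 0,"grip": 0.036},
  {"tx": 0.072,"ay": 0,"az": 0,"ty": 0,"tz": 0,"ax": 0,"grip": 0.036},
  {"tx": 0.0785,"ay": 0,"az": 0,"ty": 0,"tz": 0,"ax": 0,"grip": 0.036},
])

```text
t: 15.62
tool_pos: [446.0, 74.3, -8.5]
tcp_rot: [0.707, 0.001, 0.708, -0.001]
ft_force: [0.5, -0.3, 0.1]
opening: 36.4
```

Request:
send_rows([
  {"tx": 0,"ay": 0,"az": 0,"ty": 0,"tz": 0,"ax": 0,"grip": 0.036},
  {"tx": 0,"ay": 0,"az": 0,"ty": 0,"tz": 0,"ax": 0,"grip": 0.028},
  {"tx": 0,"ay": 0,"az": 0,"ty": 0,"tz": 0,"ax": 0,"grip": 0.02},
  {"tx": 0,"ay": 0,"az": 0,"ty": 0,"tz": 0,"ax": 0,"grip": 0.012},
  {"tx": 0,"ay": 0,"az": 0,"ty": 0,"tz": 0,"ax": 0,"grip": 0},
])

```text
t: 16.03
tool_pos: [447.6, 74.3, -6.5]
tcp_rot: [0.708, 0.001, 0.706, -0.001]
ft_force: [-1.7, 0.6, 6.5]
opening: 11.6
```

Request:
send_rows([
  {"tx": 0,"ay": 0,"az": 0,"ty": 0,"tz": 0,"ax": 0,"grip": 0},
  {"tx": 0,"ay": 0,"az": 0,"ty": 0,"tz": 0,"ax": 0,"grip": 0},
  {"tx": 0,"ay": 0,"az": 0,"ty": 0,"tz": 0,"ax": 0,"grip": 0},
  {"tx": 0,"ay": 0,"az": 0,"ty": 0,"tz": 0,"ax": 0,"grip": 0},
  {"tx": 0,"ay": 0,"az": 0,"ty": 0,"tz": 0,"ax": 0,"grip": 0},
])

```text
t: 16.45
tool_pos: [447.6, 74.4, -6.5]
tcp_rot: [0.708, 0.001, 0.706, -0.001]
ft_force: [-0.8, -0.0, 6.4]
opening: 11.5
```

```bash
python3 - <<'E'
from h import *
g(446.5,74,-8.4,90)
s,T=tool();p=get_image("wrist");cv2.imwrite("pics/e3.png",p["pixels"])
E
```

```text
pos [447.6  74.4  -6.5] az 89.89 F [-0.8 -0.   6.4] op 11.5 t 16.45 q6 -1.46
t [ 0.0019 -0.0004 -0.0011] a [-0.11  0.1  -0.02]
```

Request:
send_rows([
  {"tx": -0.008,"ay": 0,"az": 0,"ty": 0,"tz": 0,"ax": 0,"grip": 0},
  {"tx": -0.025,"ay": 0,"az": 0,"ty": 0,"tz": 0,"ax": 0,"grip": 0},
  {"tx": -0.05,"ay": 0,"az": 0,"ty": 0,"tz": 0,"ax": 0,"grip": 0},
  {"tx": -0.075,"ay": 0,"az": 0,"ty": 0,"tz": 0,"ax": 0,"grip": 0},
  {"tx": -0.1,"ay": 0,"az": 0,"ty": 0,"tz": 0,"ax": 0,"grip": 0},
])

```text
t: 16.92
tool_pos: [445.3, 73.9, 93.0]
tcp_rot: [0.706, 0.001, 0.708, -0.001]
ft_force: [1.0, -0.7, -3.0]
opening: 11.8
```

```bash
python3 - <<'E'
from h import *
s,T=tool();p=get_image("wrist");w=wcloud(p,s,T);t=(w-s["tool_pos"])@T
g(450,20,96,50)
# plate tilt in tool frame: points on near (z<-25) side, y 20..130
m=(t[...,2]<-25)&(t[...,2]>-47)&(t[...,1]>-15)&(t[...,1]<75)&(abs(t[...,0]+1)<10)
P=t[m];A=np.c_[P[:,1:],np.ones(len(P))];r=np.linalg.lstsq(A,P[:,0],rcond=None)[0];print(m.sum(),r,np.median(P[:,0]))
cv2.imwrite("pics/e4.png",p["pixels"])
E
```

```text
pos [449.4  74.3  98.4] az 89.88 F [ 3.4 -0.8 -1.1] op 11.8 t 16.9667 q6 -1.46
t [ 0.0023 -0.0543  0.0007] a [39.88  0.35 -0.16]
0 [0. 0. 0.] nan
  return _methods._mean(a, axis=axis, dtype=dtype,
  ret = ret.dtype.type(ret / rcount)
```

View pics/e4.png

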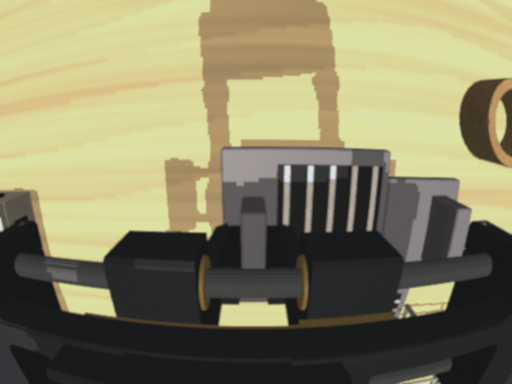

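Request:
send_rows([
  {"tx": 0,"ay": 0,"az": 0,"ty": -0.008,"tz": 0,"ax": 4,"grip": 0},
  {"tx": 0,"ay": 0,"az": 0,"ty": -0.02,"tz": 0,"ax": 10,"grip": 0},
  {"tx": 0,"ay": 0,"az": 0,"ty": -0.034,"tz": 0,"ax": 16,"grip": 0},
  {"tx": 0,"ay": 0,"az": 0,"ty": -0.048,"tz": 0,"ax": 22,"grip": 0},
  {"tx": 0,"ay": 0,"az": 0,"ty": -0.062,"tz": 0,"ax": 28,"grip": 0},
])

```text
t: 17.38
tool_pos: [445.4, 11.5, 91.8]
tcp_rot: [0.685, 0.173, 0.686, -0.174]
ft_force: [0.2, -0.3, -2.3]
opening: 11.9
```

```bash
python3 - <<'E'
from h import *
g(470,-245,94,0.8)
s,T=tool();p=get_image("wrist");w=wcloud(p,s,T);t=(w-s["tool_pos"])@T
m=(t[...,2]<-25)&(t[...,2]>-47)&(t[...,1]>-15)&(t[...,1]<75)&(abs(t[...,0]+15)<9)
P=t[m];A=np.c_[P[:,1:],np.ones(len(P))];r=np.linalg.lstsq(A,P[:,0],rcond=None)[0];print(m.sum(),r,np.median(P[:,0]))
E
```

```text
pos [445.4  11.5  91.8] az 61.6 F [ 0.2 -0.3 -2.3] op 11.9 t 17.3833 q6 -1.1
t [-0.0022 -0.214   0.1436] a [ 6.08e+01 -4.00e-02  8.00e-02]
6451 [-1.67045694e-03 -2.74243045e-02 -1.61577551e+01] -15.196363761126095
```

Request:
send_rows([
  {"tx": 0,"ay": 0,"az": 0,"ty": -0.02,"tz": 0.013,"ax": 6,"grip": 0},
  {"tx": 0,"ay": 0,"az": 0,"ty": -0.04,"tz": 0.027,"ax": 12,"grip": 0},
  {"tx": 0,"ay": 0,"az": 0,"ty": -0.06,"tz": 0.041,"ax": 18,"grip": 0},
  {"tx": 0,"ay": 0,"az": 0,"ty": -0.08,"tz": 0.055,"ax": 24,"grip": 0},
  {"tx": 0,"ay": 0,"az": 0,"ty": -0.105,"tz": 0.07,"ax": 30,"grip": 0},
])

```text
t: 17.85
tool_pos: [458.1, -113.8, 91.8]
tcp_rot: [0.617, 0.345, 0.618, -0.344]
ft_force: [0.8, 0.3, -2.7]
opening: 11.7
```

```bash
python3 - <<'E'
from h import *
g(470,-245,94,0.8)
E
```

```text
pos [ 458.1 -113.8   91.8] az 31.69 F [ 0.8  0.3 -2.7] op 11.7 t 17.85 q6 -0.85
t [-0.0023 -0.0588  0.1179] a [30.89 -0.06  0.05]
```

Request:
send_rows([
  {"tx": 0,"ay": 0,"az": 0,"ty": -0.012,"tz": 0.025,"ax": 7,"grip": 0},
  {"tx": -0.001,"ay": 0,"az": 0,"ty": -0.025,"tz": 0.052,"ax": 14,"grip": 0},
  {"tx": -0.002,"ay": 0,"az": 0,"ty": -0.04,"tz": 0.08,"ax": 21,"grip": 0},
  {"tx": -0.002,"ay": 0,"az": 0,"ty": -0.052,"tz": 0.104,"ax": 28,"grip": 0},
  {"tx": -0.002,"ay": 0,"az": 0,"ty": -0.0585,"tz": 0.117,"ax": 30.9,"grip": 0},
])

```text
t: 18.27
tool_pos: [470.6, -246.3, 94.1]
tcp_rot: [0.503, 0.497, 0.503, -0.497]
ft_force: [-0.7, -0.8, -2.5]
opening: 12.1
```

```bash
python3 - <<'E'
from h import *
get_image("top")
s,T=tool();p=get_image("wrist");w=wcloud(p,s,T)
g(477.7,-245,56,0.8)
cv2.imwrite("pics/f1.png",p["pixels"])
for n in("recess","hood"):
  print(n,[(np.round(x["at"],1),round(x["score"],2)) for x in spot_point(n,p)[:2]])
fit(w,"hoodtop",(100,118),(600,720),(-340,-150))
q=get_image("top");W=cloud(q)
cv2.imwrite("pics/f2.png",cv2.resize(q["pixels"][120:240,290:400],None,fx=5,fy=5,interpolation=cv2.INTER_CUBIC))
for n in("recess","hood","cassette_mid"):
  print(n,[(np.round(x["at"],1),round(x["score"],2)) for x in spot_point(n,q)[:2]])
E
```

```text
pos [ 470.6 -245.7   94. ] az 0.84 F [-0.9  1.2 -1.3] op 12.0 t 18.3667 q6 -0.54
t [ 0.038   0.0071 -0.0006] a [0.04 0.01 0.03]
recess [(array([ 625.5, -246. ,   99.4]), 0.25)]
hood [(array([ 629.7, -246. ,   99.7]), 0.95)]
hoodtop 3666 z 110.2 ((636.1806640625, -240.8687744140625), (60.95590591430664, 145.3258056640625), 14.718009948730469) [ 600. -319.  100.] [ 671. -169.  113.]
recess [(array([ 596. , -242.5,   58.7]), 0.73)]
hood [(array([ 623.5, -238.8,  102.6]), 0.81), (array([614.6, 471. ,  -1.4]), 0.23)]
cassette_mid [(array([ 528.8, -244.1,  103.3]), 0.96)]
```

View pics/f1.png

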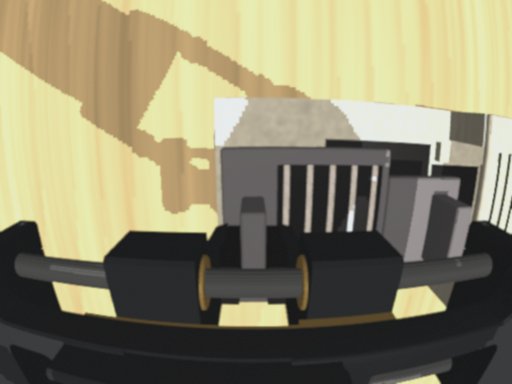

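View pics/f2.png

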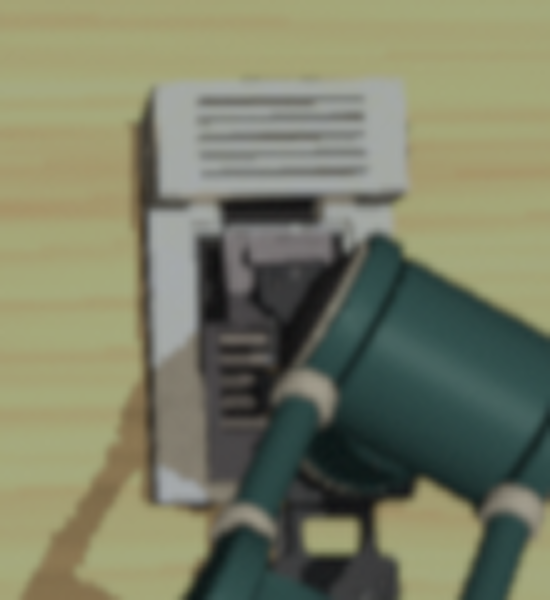

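```bash
cat > rel.py <<'E'
from h import *
s,T=tool();p=get_image("wrist");w=wcloud(p,s,T)
zc=s["tool_pos"][2]+15.2
def edge(m,name,xr,f=max,step=6):
    xs=[];ys=[]
    for x in np.arange(xr[0],xr[1],step):
        q=w[m&(abs(w[...,0]-x)<step/2)]
        if len(q)>5: xs.append(x);ys.append(np.percentile(q[:,1],99 if f is max else 1))
    if len(xs)<3: print(name,"few",xs);return
    c=np.polyfit(xs,ys,1);res=np.array(ys)-np.polyval(c,xs);k=abs(res)<2
    c=np.polyfit(np.array(xs)[k],np.array(ys)[k],1)
    print(name,"slope deg",np.degrees(np.arctan(c[0])).round(2),"y@500",np.polyval(c,500).round(2),"y@596",np.polyval(c,596).round(2),len(xs),k.sum(),res.std().round(2))
z=w[...,2];x=w[...,0];y=w[...,1]
edge((abs(z-62)<3.5)&(y<-150)&(y>-230),"deck left edge",(452,600))
edge((abs(z-62)<3.5)&(y<-150)&(y>-196),"deck inner (recess) edge",(530,610),min)
edge((abs(z-54)<3)&(y<-170)&(y>-230),"recess floor left",(530,610))
fx=s["tool_pos"][0]
edge((abs(z-zc)<4)&(y<-180)&(y>-230),"cassette left",(fx-8,fx+65))
m=(abs(z-62)<3.5)&(y<-175)&(y>-192);print("deck front x",np.percentile(x[m],1))
m=(abs(z-110)<4)&(y<-175)&(y>-230);print("hood mouth x",np.percentile(x[m],1) if m.sum() else None,m.sum(), "hood left y",np.percentile(y[(abs(z-110)<4)&(x>632)&(x<680)],99.5))
m=(abs(z-62)<2.5)&(y<-160)&(y>-230);print("deck z",np.median(z[m]))
m=(abs(z-zc)<4)&(y<-210)&(y>-240)&(x>fx+80);print("nose tip x",np.percentile(x[m],99) if m.sum() else None)
m=(abs(z-zc)<4)&(y<-200)&(y>-212)&(x<fx+10);print("tail end x",np.percentile(x[m],1) if m.sum() else None)
g(477.7,-245,56,0.8)
E
python3 rel.py
```

```text
deck left edge slope deg 0.72 y@500 -170.72 y@596 -169.52 25 25 0.25
deck inner (recess) edge slope deg 0.55 y@500 -194.85 y@596 -193.93 14 14 0.23
recess floor left slope deg 0.29 y@500 -195.83 y@596 -195.33 14 14 0.23
cassette left slope deg 0.96 y@500 -193.76 y@596 -192.15 13 13 0.12
deck front x 445.61837081892776
hood mouth x 454.20087859837037 15123 hood left y -169.16068095496843
deck z 62.44902225658416
nose tip x 660.4046032937017
tail end x 453.15138768252524
pos [ 470.6 -242.6   94.3] az 1.08 F [-0.1 -1.1 -1.9] op 12.0 t 18.7167 q6 -0.54
t [0.0383 0.0071 0.0026] a [ 0.28 -0.03  0.03]
```

Request:
send_rows([
  {"tx": 0.006,"ay": 0,"az": 0,"ty": 0.002,"tz": 0.001,"ax": 0.1,"grip": 0},
  {"tx": 0.014,"ay": 0,"az": 0,"ty": 0.004,"tz": 0.002,"ax": 0.2,"grip": 0},
  {"tx": 0.022,"ay": 0,"az": 0,"ty": 0.006,"tz": 0.003,"ax": 0.3,"grip": 0},
  {"tx": 0.028,"ay": 0,"az": 0,"ty": 0.007,"tz": 0.0037,"ax": 0.3,"grip": 0},
  {"tx": 0.032,"ay": 0,"az": 0,"ty": 0.007,"tz": 0.0037,"ax": 0.3,"grip": 0},
])

```text
t: 19.13
tool_pos: [477.4, -246.9, 60.9]
tcp_rot: [0.502, 0.497, 0.504, -0.497]
ft_force: [-0.1, -0.6, -1.6]
opening: 11.4
```

```bash
python3 -c "
from rig import *
for i in range(5): get_image('top')"; python3 rel.py
```

```text
deck left edge slope deg 0.91 y@500 -170.93 y@596 -169.4 25 25 0.21
deck inner (recess) edge slope deg 0.89 y@500 -195.2 y@596 -193.7 14 14 0.17
recess floor left slope deg 0.78 y@500 -196.2 y@596 -194.89 14 14 0.21
cassette left slope deg 0.57 y@500 -198.99 y@596 -198.03 13 13 0.11
deck front x 445.6533566424217
hood mouth x 473.5652474266483 433 hood left y -230.9563681304998
deck z 62.481451828862255
nose tip x 608.7934167331056
tail end x 460.51098473379506
pos [ 478.1 -247.5   62.8] az 0.67 F [-0.  -0.2 -2.1] op 11.6 t 19.4333 q6 -0.54
t [ 0.0068 -0.0004 -0.0025] a [-0.13  0.01 -0.03]
```

Request:
send_rows([
  {"tx": 0.002,"ay": 0,"az": 0,"ty": 0,"tz": -0.0006,"ax": -0.1,"grip": 0},
  {"tx": 0.004,"ay": 0,"az": 0,"ty": 0,"tz": -0.0012,"ax": -0.25,"grip": 0},
  {"tx": 0.006,"ay": 0,"az": 0,"ty": 0,"tz": -0.0012,"ax": -0.25,"grip": 0},
  {"tx": 0.007,"ay": 0,"az": 0,"ty": 0,"tz": -0.0012,"ax": -0.25,"grip": 0},
  {"tx": 0.007,"ay": 0,"az": 0,"ty": 0,"tz": -0.0012,"ax": -0.25,"grip": 0},
])

```text
t: 19.85
tool_pos: [477.9, -246.0, 55.7]
tcp_rot: [0.504, 0.496, 0.504, -0.496]
ft_force: [-0.4, 1.6, -1.5]
opening: 11.9
```

```bash
python3 -c "
from rig import *
for i in range(4): get_image('top')"; python3 rel.py; python3 - <<'E'
from h import *
s,T=tool();p=get_image("wrist");w=wcloud(p,s,T)
fit(w,"plate",(60,85),(470,540),(-225,-205))
fit(w,"noseplate",(60,85),(565,590),(-235,-222))
fit(w,"deck",(55,70),(470,520),(-190,-175))
cv2.imwrite("pics/f3.png",p["pixels"])
E
```

```text
deck left edge slope deg 0.79 y@500 -170.78 y@596 -169.46 25 25 0.17
deck inner (recess) edge slope deg 0.98 y@500 -195.59 y@596 -193.96 14 14 0.09
recess floor left slope deg 0.81 y@500 -196.58 y@596 -195.23 14 14 0.09
cassette left slope deg 0.86 y@500 -197.52 y@596 -196.08 13 13 0.11
deck front x 445.67798674326673
plate 4716 z 71.0 ((505.0968933105469, -214.98973083496094), (19.974647521972656, 69.79533386230469), 89.93504333496094) [ 470. -225.   68.] [ 540. -205.   85.]
noseplate 915 z 70.7 ((577.2504272460938, -228.48654174804688), (12.95382022857666, 24.423965454101562), 89.95015716552734) [ 565. -235.   69.] [ 589. -222.   85.]
deck 2467 z 62.5 ((495.03656005859375, -182.5048370361328), (14.991933822631836, 49.9010009765625), 89.98275756835938) [ 470. -190.   60.] [ 520. -175.   65.]Traceback (most recent call last):
  File "rel.py", line 20, in <module>
    m=(abs(z-110)<4)&(y<-175)&(y>-230);print("hood mouth x",np.percentile(x[m],1) if m.sum() else None,m.sum(), "hood left y",np.percentile(y[(abs(z-110)<4)&(x>632)&(x<680)],99.5))
                                                                                                                              ~~~~~~~~~~~~~^^^^^^^^^^^^^^^^^^^^^^^^^^^^^^^^^^^^^^^^
    return _quantile_unchecked(
        a, q, axis, out, overwrite_input, method, keepdims, weights)
    return _ureduce(a,
                    func=_quantile_ureduce_func,
    ...<5 lines>...
                    overwrite_input=overwrite_input,
                    method=method)
    r = func(a, **kwargs)
    result = _quantile(arr,
                       quantiles=q,
    ...<2 lines>...
                       out=out,
                       weights=wgt)
    slices_having_nans = np.isnan(arr[-1, ...])
                                  ~~~^^^^^^^^^
IndexError: index -1 is out of bounds for axis 0 with size 0
```

View pics/f3.png

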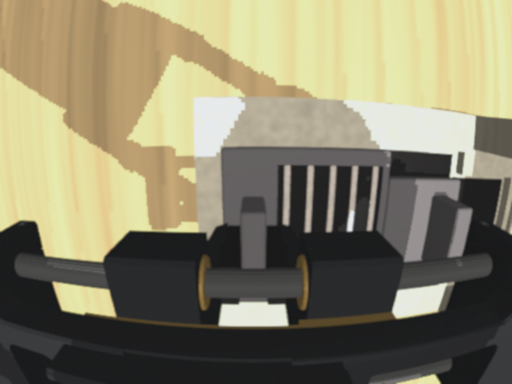

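The cassette sits level, about 0.4 mm above the deck, aligned within about 0.3 mm and 0.1°. I'll touch down and slide.

Request:
send_rows([
  {"tx": 0.0007,"ay": 0,"az": 0,"ty": 0,"tz": 0,"ax": 0,"grip": 0},
  {"tx": 0.0008,"ay": 0,"az": 0,"ty": 0,"tz": 0,"ax": 0,"grip": 0},
  {"tx": 0.0008,"ay": 0,"az": 0,"ty": 0.004,"tz": 0,"ax": 0,"grip": 0},
  {"tx": 0.0008,"ay": 0,"az": 0,"ty": 0.01,"tz": 0,"ax": 0,"grip": 0},
  {"tx": 0.0008,"ay": 0,"az": 0,"ty": 0.016,"tz": 0,"ax": 0,"grip": 0},
])

```text
t: 20.57
tool_pos: [493.1, -246.4, 55.7]
tcp_rot: [0.504, 0.495, 0.504, -0.496]
ft_force: [-6.4, -0.3, 7.3]
opening: 11.9
```

```bash
python3 - <<'E'
from h import *
g(537.6,-245.2,55,0.83)
E
```

```text
pos [ 493.1 -246.4   55.7] az 0.94 F [-6.4 -0.3  7.3] op 11.9 t 20.5667 q6 -0.52
t [ 0.0006  0.0445 -0.0005] a [0.11 0.04 0.1 ]
```

Request:
send_rows([
  {"tx": -0.0003,"ay": 0,"az": 0,"ty": 0.006,"tz": 0,"ax": 0.05,"grip": 0},
  {"tx": -0.0003,"ay": 0,"az": 0,"ty": 0.013,"tz": 0,"ax": 0.1,"grip": 0},
  {"tx": -0.0003,"ay": 0,"az": 0,"ty": 0.02,"tz": 0,"ax": 0.1,"grip": 0},
  {"tx": -0.0003,"ay": 0,"az": 0,"ty": 0.027,"tz": 0,"ax": 0.1,"grip": 0},
  {"tx": -0.0003,"ay": 0,"az": 0,"ty": 0.034,"tz": 0,"ax": 0.1,"grip": 0},
])

```text
t: 20.98
tool_pos: [527.5, -245.6, 55.4]
tcp_rot: [0.503, 0.496, 0.504, -0.497]
ft_force: [-4.8, -0.3, 4.7]
opening: 11.5
```

```bash
python3 -c "
from h import *
for i in range(2): get_image('top')
g(537.6,-245.2,55,0.83)"; python3 rel.py 2>/dev/null
```

```text
pos [ 529.4 -245.7   55.5] az 0.84 F [ 0.3 -0.1  2.7] op 11.7 t 21.0833 q6 -0.49
t [ 0.0005  0.0082 -0.0004] a [ 0.01  0.05 -0.11]
deck left edge slope deg 0.89 y@500 -171.03 y@596 -169.54 25 25 0.22
deck inner (recess) edge slope deg 0.76 y@500 -195.35 y@596 -194.09 14 14 0.11
recess floor left slope deg 0.84 y@500 -196.6 y@596 -195.18 14 14 0.12
cassette left slope deg 0.73 y@500 -197.95 y@596 -196.72 13 13 0.11
deck front x 446.249815926895
hood mouth x 623.7088867556756 6136 hood left y -169.1131288514507
deck z 62.44118986589031
nose tip x 652.8235289667725
tail end x 511.7920612598217
pos [ 529.5 -245.8   55.5] az 0.84 F [ 1.1 -1.   1.9] op 12.0 t 21.1333 q6 -0.49
t [-0.0006 -0.0517 -0.0015] a [ 0.04  0.06 -0.15]
```

Request:
send_rows([
  {"tx": 0.0,"ay": 0,"az": 0,"ty": 0.002,"tz": -0.0003,"ax": 0,"grip": 0},
  {"tx": 0.0,"ay": 0,"az": 0,"ty": 0.004,"tz": -0.0003,"ax": 0,"grip": 0},
  {"tx": 0.0,"ay": 0,"az": 0,"ty": 0.006,"tz": -0.0003,"ax": 0,"grip": 0},
  {"tx": 0.0,"ay": 0,"az": 0,"ty": 0.0078,"tz": -0.0003,"ax": 0,"grip": 0},
  {"tx": 0.0,"ay": 0,"az": 0,"ty": 0.0078,"tz": -0.0003,"ax": 0,"grip": 0},
])

```text
t: 21.55
tool_pos: [534.4, -244.9, 55.2]
tcp_rot: [0.503, 0.496, 0.504, -0.497]
ft_force: [-5.6, -0.7, 5.5]
opening: 12.0
```

Request:
send_rows([
  {"tx": 0.001,"ay": 0,"az": 0,"ty": 0,"tz": 0,"ax": 0,"grip": 0},
  {"tx": 0.002,"ay": 0,"az": 0,"ty": 0,"tz": 0,"ax": 0,"grip": 0},
  {"tx": 0.003,"ay": 0,"az": 0,"ty": 0,"tz": 0,"ax": 0,"grip": 0},
  {"tx": 0.003,"ay": 0,"az": 0,"ty": 0,"tz": 0,"ax": 0,"grip": 0},
  {"tx": 0.003,"ay": 0,"az": 0,"ty": 0,"tz": 0,"ax": 0,"grip": 0},
])

```text
t: 21.97
tool_pos: [535.2, -245.1, 54.3]
tcp_rot: [0.504, 0.496, 0.504, -0.497]
ft_force: [-6.2, 2.4, 16.1]
opening: 12.4
```

```bash
python3 -c "
from h import *
g(537.6,-245.2,55,0.83)"
```

```text
pos [ 535.2 -245.1   54.3] az 0.85 F [-6.2  2.4 16.1] op 12.4 t 21.9667 q6 -0.49
t [-0.0007  0.0024  0.0002] a [0.02 0.01 0.05]
```

Request:
send_rows([
  {"tx": -0.0012,"ay": 0,"az": 0,"ty": 0.0005,"tz": 0,"ax": 0,"grip": 0},
  {"tx": -0.0012,"ay": 0,"az": 0,"ty": 0.001,"tz": 0,"ax": 0,"grip": 0},
  {"tx": -0.0012,"ay": 0,"az": 0,"ty": 0.0015,"tz": 0,"ax": 0,"grip": 0},
  {"tx": -0.0012,"ay": 0,"az": 0,"ty": 0.002,"tz": 0,"ax": 0,"grip": 0},
  {"tx": -0.0012,"ay": 0,"az": 0,"ty": 0.0025,"tz": 0,"ax": 0,"grip": 0},
])

```text
t: 22.38
tool_pos: [537.7, -244.4, 52.2]
tcp_rot: [0.503, 0.496, 0.504, -0.496]
ft_force: [-0.5, -0.0, -3.2]
opening: 11.9
```

```bash
python3 -c "
from h import *
g(537.6,-245.2,55,0.83)"; python3 rel.py 2>/dev/null;  python3 - <<'E'
from h import *
p=get_image("wrist");cv2.imwrite("pics/g1.png",p["pixels"])
E
```

```text
pos [ 537.7 -244.4   52.2] az 0.83 F [-0.5 -0.  -3.2] op 11.9 t 22.3833 q6 -0.48
t [-0.0028 -0.0001  0.0008] a [-0.   -0.05  0.06]
deck left edge slope deg 1.02 y@500 -171.11 y@596 -169.39 25 25 0.17
deck inner (recess) edge slope deg -0.63 y@500 -194.56 y@596 -195.61 14 14 0.47
recess floor left slope deg 0.19 y@500 -195.7 y@596 -195.38 14 14 0.21
cassette left slope deg 0.89 y@500 -185.44 y@596 -183.95 13 12 1.63
deck front x 446.3105129448182
hood mouth x 623.812028777203 7221 hood left y -168.939478430408
deck z 62.4707540355343
nose tip x 654.0072597327691
tail end x 449.9891519242146
pos [ 537.9 -244.5   52.3] az 0.83 F [ 0.7 -0.7 -2.9] op 11.7 t 22.4333 q6 -0.48
t [-0.0036 -0.0602 -0.0003] a [ 0.03 -0.04  0.05]
```

View pics/g1.png

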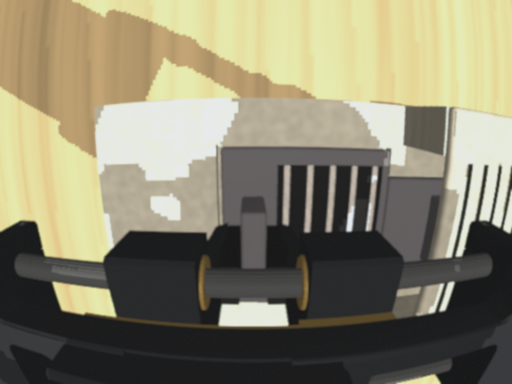

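It has entered the recess: the TCP dropped 3 mm and only the cassette's weight is on the wrist. Lower the rest of the way and release.

Request:
send_rows([
  {"tx": 0.001,"ay": 0,"az": 0,"ty": 0,"tz": 0,"ax": 0,"grip": 0},
  {"tx": 0.002,"ay": 0,"az": 0,"ty": 0,"tz": 0,"ax": 0,"grip": 0},
  {"tx": 0.0032,"ay": 0,"az": 0,"ty": 0,"tz": 0,"ax": 0,"grip": 0},
  {"tx": 0.0043,"ay": 0,"az": 0,"ty": 0,"tz": 0,"ax": 0,"grip": 0},
  {"tx": 0.005,"ay": 0,"az": 0,"ty": 0,"tz": 0,"ax": 0,"grip": 0},
])

```text
t: 22.9
tool_pos: [538.1, -244.8, 48.2]
tcp_rot: [0.504, 0.496, 0.504, -0.496]
ft_force: [-1.0, 0.1, -0.1]
opening: 12.0
```

```bash
python3 -c "
from h import *
get_image('top')
g(537.6,-245.2,47,0.83)"
```

```text
pos [ 538.1 -244.8   48.2] az 0.83 F [-1.9  0.2  0.3] op 11.8 t 22.95 q6 -0.48
t [ 0.0012 -0.0005  0.0004] a [-0.   -0.    0.01]
```

Request:
send_rows([
  {"tx": 0.0007,"ay": 0,"az": 0,"ty": 0,"tz": 0,"ax": 0,"grip": 0},
  {"tx": 0.0007,"ay": 0,"az": 0,"ty": 0,"tz": 0,"ax": 0,"grip": 0},
  {"tx": 0.0007,"ay": 0,"az": 0,"ty": 0,"tz": 0,"ax": 0,"grip": 0.01},
  {"tx": 0.0,"ay": 0,"az": 0,"ty": 0,"tz": 0,"ax": 0,"grip": 0.02},
  {"tx": 0.0,"ay": 0,"az": 0,"ty": 0,"tz": 0,"ax": 0,"grip": 0.03},
])

```text
t: 23.37
tool_pos: [538.8, -245.1, 48.7]
tcp_rot: [0.504, 0.497, 0.503, -0.496]
ft_force: [0.9, -0.6, -0.2]
opening: 23.1
```

Request:
send_rows([
  {"tx": 0,"ay": 0,"az": 0,"ty": 0,"tz": 0,"ax": 0,"grip": 0.036},
  {"tx": 0,"ay": 0,"az": 0,"ty": 0,"tz": 0,"ax": 0,"grip": 0.036},
  {"tx": -0.012,"ay": 0,"az": 0,"ty": 0,"tz": 0,"ax": 0,"grip": 0.036},
  {"tx": -0.035,"ay": 0,"az": 0,"ty": 0,"tz": 0,"ax": 0,"grip": 0.036},
  {"tx": -0.07,"ay": 0,"az": 0,"ty": 0,"tz": 0,"ax": 0,"grip": 0.036},
])

```text
t: 23.78
tool_pos: [535.5, -243.5, 116.1]
tcp_rot: [0.501, 0.496, 0.506, -0.497]
ft_force: [0.5, -0.6, -0.3]
opening: 35.9
```

```bash
python3 - <<'E'
from h import *
for i in range(4): get_image("top")
s,T=tool();p=get_image("wrist");w=wcloud(p,s,T);cv2.imwrite("pics/g2.png",p["pixels"])
g(450,-245,200,0.83)
fit(w,"tailfin",(82,95),(515,560),(-280,-210))
fit(w,"plate rear",(50,72),(522,530),(-280,-205))
fit(w,"nose root",(50,72),(603,618),(-235,-222))
fit(w,"deck",(50,72),(470,510),(-190,-175))
E
```

```text
pos [ 538.4 -244.9  118.9] az 0.83 F [-1.3 -0.8  1.3] op 35.9 t 24.0333 q6 -0.48
t [-0.0811 -0.0883 -0.0011] a [ 0.    0.03 -0.06]
tailfin 997 z 90.3 ((538.10986328125, -244.51388549804688), (11.452864646911621, 43.654544830322266), 0.8603490591049194) [ 532. -266.   82.] [ 544. -223.   93.]
plate rear 909 z 62.5 ((525.9927978515625, -242.56521606445312), (74.7372817993164, 7.926875114440918), 89.87409973144531) [ 522. -280.   60.] [ 530. -205.   65.]
nose root 275 z 62.8 ((610.5197143554688, -228.5392608642578), (12.824588775634766, 14.876906394958496), 89.78373718261719) [ 603. -235.   60.] [ 618. -222.   65.]
deck 988 z 62.5 ((490.0252685546875, -182.3469696044922), (14.763291358947754, 40.02679443359375), 89.04817199707031) [ 470. -190.   60.] [ 510. -175.   65.]
```

View pics/g2.png

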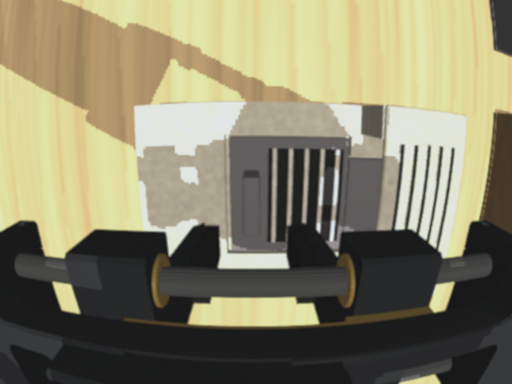

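Flush: the plate top is at 62.5 and 62.8 mm, the deck at 62.5, and the fin top at 90.3. I'll back off and check everything else.

Request:
send_rows([
  {"tx": -0.03,"ay": 0,"az": 0,"ty": -0.01,"tz": 0,"ax": 0,"grip": 0.036},
  {"tx": -0.06,"ay": 0,"az": 0,"ty": -0.03,"tz": 0,"ax": 0,"grip": 0.036},
  {"tx": -0.09,"ay": 0,"az": 0,"ty": -0.055,"tz": 0,"ax": 0,"grip": 0.036},
  {"tx": -0.11,"ay": 0,"az": 0,"ty": -0.08,"tz": 0,"ax": 0,"grip": 0.036},
  {"tx": -0.12,"ay": 0,"az": 0,"ty": -0.1,"tz": 0,"ax": 0,"grip": 0.036},
])

```text
t: 24.45
tool_pos: [437.3, -246.5, 240.0]
tcp_rot: [0.504, 0.496, 0.503, -0.496]
ft_force: [0.0, -0.2, 1.1]
opening: 35.8
```

Request:
send_rows([
  {"tx": 0,"ay": 0,"az": 0,"ty": 0,"tz": 0,"ax": 0,"grip": 0.036},
  {"tx": 0,"ay": 0,"az": 0,"ty": 0,"tz": 0,"ax": 0,"grip": 0.036},
  {"tx": 0,"ay": 0,"az": 0,"ty": 0,"tz": 0,"ax": 0,"grip": 0.036},
  {"tx": 0,"ay": 0,"az": 0,"ty": 0,"tz": 0,"ax": 0,"grip": 0.036},
  {"tx": 0,"ay": 0,"az": 0,"ty": 0,"tz": 0,"ax": 0,"grip": 0.036},
])

```text
t: 24.87
tool_pos: [438.3, -245.8, 236.5]
tcp_rot: [0.503, 0.496, 0.505, -0.496]
ft_force: [-0.6, 0.8, 0.9]
opening: 36.0
```

```bash
python3 - <<'E'
from h import *
s=observe();print(s["t"],s["tool_pos"],s["ft_force"])
for n in("top","scene"):
    p=get_image(n);cv2.imwrite(f"pics/z_{n}.png",p["pixels"])
    if n=="top":
        W=cloud(p);fit(W,"sparefin",(25,45),(500,578),(150,260))
    for t in["cassette_mid","spare_mid","tape_roll","jar","bottle","mug","tin","carton"]:
        print(n,t,[(np.round(x["at"]).astype(int).tolist(),round(x["score"],2)) for x in spot_point(t,p)[:1]])
E
```

```text
24.8667 [ 438.26388838 -245.75568884  236.45203061] [-0.62056643  0.81961519  0.88097937]
sparefin 58 z 35.7 ((536.7052001953125, 204.24734497070312), (44.3727912902832, 12.247457504272461), 83.57674407958984) [529. 182.  25.] [542. 227.  43.]
top cassette_mid [([597, -245, 52], 0.86)]
top spare_mid [([590, 197, 2], 0.57)]
top tape_roll [([369, 329, 5], 0.82)]
top jar [([724, 42, 1], 0.65)]
top bottle [([502, -482, 3], 0.62)]
top mug [([616, 471, 0], 0.63)]
top tin [([513, -2, 3], 0.81)]
top carton [([699, 229, 59], 0.68)]
scene cassette_mid [([594, -244, 59], 0.58)]
scene spare_mid [([592, 201, 2], 0.59)]
scene tape_roll [([368, 330, -4], 0.73)]
scene jar [([723, 36, 2], 0.75)]
scene bottle [([507, -484, -3], 0.85)]
scene mug [([620, 474, -2], 0.9)]
scene tin [([520, 0, -1], 0.82)]
scene carton [([704, 226, 60], 0.83)]
```

View pics/z_top.png

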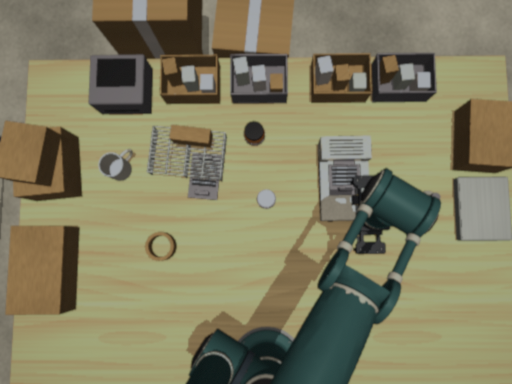

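The top view shows the cassette home in the cleaner at (345,180) and the left bay empty. The spare and the bystanders are where they started.

```bash
python3 -c "
from rig import *
print(close_job())"
```

```text
the job is handed in; nothing more can be done
None
```

The cassette is home in the cleaner and released, and I handed the job in at about 25 s of the 72 s allowed. I drew the narrow-nosed cassette out by its nose fin, set it down on the free bench and regripped it by the tail fin. Then I set it on the deck and slid it under the hood, nose first, until it dropped in, and backed the arm off clear of everything.

**Last checks:**
- **Fit:** the plate top read 62.5 mm at the rear and 62.8 mm at the nose root, against 62.5 mm for the deck. The tail fin top read 90.3 mm, where 90 is expected when home.
- **Everything else:** the spare and all the bystanders were where they started, within a few millimetres of measuring error. The spare's fin was within 1 mm.

**What failed or disagreed:**
- **Missed first grasp:** the fingertips ended about 22.5 mm short of the stated tool point, so the fingers closed over the top of the nose fin. The upward force read 19 N during that close and the cassette did not move. I measured the offset with the wrist camera and lowered by that much from then on.
- **First press-down too early:** at the recess I pressed down about 2.5 mm before home. The force rose to about 16 N and it did not drop. It went in after I eased off and slid it the rest of the way.

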